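# Set a proof press roller to the gauge with its eccentric lever

### The arm

A 6-joint arm with a two-finger parallel gripper is mounted at the origin on the work surface. World frame = base frame: x ahead of the robot, y to its left, z up, the work surface at z = 0. Lengths are in m, angles in rad, forces in N, time in s.
With the tool pointing down it reaches from about 0.225 to 0.875 m from the base axis. Payload 3.4 kg.
Tool frame: the origin (TCP) lies midway between the tips of the shut fingers; the grasp point (between the pads) lies 19 mm behind it (manip.tcp_to_grasp is the distance from the TCP to the grasp point, in m); x points along the fingers, y is the direction in which the jaws open and shut, and the axes are right-handed (so a half turn about x gives the same grasp; the last joint's range is limited). The gripper opens to 85 mm and grips with 20 to 120 N. Pads are 22 mm wide; open, the fingers measure 114 mm over their backs; the gripper's body (76 mm by 85 mm) begins 54 mm behind the grasp point. The pads swing forward as they close: fully open they stand 13 mm farther back than shut.
Start: joints at [1.063, 0.276, 1.505, -0, 1.361, -0.121], TCP at [0.217, 0.533, 0.204] pointing down, gripper open.
Joint ranges: [-2.89, 2.89], [-0.75, 2.08], [0.22, 2.7], [-1.18, 4.32], [0.11, 2.71], [-2.7, 2.7]. Speed limits (rad/s): [2.57, 2.57, 3.14, 3.14, 3.14, 3.14].

### API

Orientations are given as a unit quaternion [w, x, y, z].
In Python, from rig import readout, eyes, job, manip gives the robot as it stands. The module is installed in compiled form; this text tells all that it offers.
- The arm moves only by the tool carry_out, never from a script. Its argument "deltas" is one flat list of numbers, 7 for each row, row after row: the shift along the tool's x, y, z scaled (see below), then the turn, a rotation vector about the tool's x, y, z scaled (see below), then the opening, from -1 (shut) to 1 (fully open). In form: [dx, dy, dz, ax, ay, az, grip, dx, dy, dz, ax, ay, az, grip, ...]. A call has 1 to 10 rows; each row shifts and turns the commanded pose from where the row before left it, along the tool's axes as they then stand; what a row does not reach is not made up. The controller multiplies each number of a shift by 60 mm and each number of a turn by 4 degrees. A row lasts 1/8 s, in which the tool goes at most 62.5 mm and 10.7 degrees, less where a joint would pass 70% of its speed; a pose out of reach is approached as far as the arm can. A call with a number of a shift or a turn outside -1 to 1 is refused whole. A call with a gripper value outside its range is refused whole. The fingers move at their own pace and stop on an object; "newtons" is the grip in N (left out, the last holds). Time passes only in rows, so rows that do not move let the fingers close. It gives the time, the measured TCP pose, the force and the opening at its end, in the units of the state.
- readout.get_state(): the state, without advancing time (a new reading comes with each control period).
- eyes.get_image(name): name is "scene" or "top"; returns a dict with "color" (480x640x3 uint8, red, green, blue), "z_map" (480x640 float32, m along the optical axis (not along the pixel's ray), 0 where there is no reading), "mtx" (3x3 intrinsics, pixels), "origin" and "orientation" of the camera in the world. Camera axes: x right, y down, z forward; pixel columns grow to the right and rows downward; lengths in m; the calibration is good to about 2 mm. A picture is of the moment at which its call begins.
- job.sign_off(): hands the job in, once; it reports no verdict.
The state is a dict: "clock": time; "qpos": joint angles; "qd": joint speeds; "effort": joint torques, N m; "position": TCP position; "ee_rot": TCP orientation; "contact_force": force on the tool from outside, world axes, zero at the start; "moment": the same for the moment, N m; "width": finger opening in m.
Only numpy, scipy, OpenCV 4.12 (cv2) and the standard library are available. Lean on these libraries where they do the work, as an engineer would, in place of code of your own. Each camera call takes 0.05 s, during which the arm holds its last target.

### The job

The roller of the proofing press is thrown off: lay the roller gauge flat on the bed, slide its steel block in under the roller from the guard side, and turn the eccentric lever down until the roller bears on the gauge, without jamming it hard. Then draw the gauge back about a finger's breadth by its handle to feel the drag, and readjust and draw again until it slides with a light, definite pull, neither loose nor clamped. Leave the gauge nipped at that setting so that I can feel it myself, and leave the jars and the tape where they are.

Things in the scene. Friction and masses are not known exactly. Their poses are not given: they have to be found in the camera images.
- press: Grey proofing press, fixed, 300 x 285 x 170 mm. Origin: underside of its base below the nip; +x = feed direction, feed side at -x. Level steel bed: top 40 mm up, from 125 mm before to 165 mm behind the nip. Cheeks: inner faces at y = +-100 mm, 20 mm thick, from 43 mm before to 72 mm behind the nip, 170 mm tall. On them a black rubber roller along y, 50 mm in diameter, 170 mm long, free to turn.
- nip (a point): Point on the bed's top midway between the cheeks, straight below the roller's axis when the roller is at its working height; axes as the press. 'Before' the nip means on its -x, the feed side.
- guard_lip (a point): Middle of the lower edge of the fixed finger guard's steel lip: 83 mm before the nip, 91 mm above the bed. The clear guard runs from here back and up to 30 mm before the nip, from cheek to cheek. A hand cannot stand upright over the handle of a gauge in the nip: it must lean back to the feed side by 35 to 45 degrees.
- gauge: Loose roller gauge, 150 mm long, 0.26 kg: steel block 80 mm long, 44 wide, 23 thick, a stem rising at its rear (x -40 to -30 mm) and a level wooden handle behind. Origin: centre of the block's underside; +x from handle to nose. Push it in until its origin is 5 to 15 mm before the nip (the stem must stay clear of the roller); after the draw it lies 20 to 33 mm before it.
- gauge_handle (a point): Where to hold the gauge: a point on the centre line of its handle, 78 mm behind the gauge's origin and 38 mm above its underside. The handle is 16 x 16 mm, straight, and runs from 38 to 110 mm behind the origin.
- eccentric_lever: Eccentric shaft with its lever and the roller. Origin on the turning axis (its y = press y), 14 mm behind the nip, 48.5 mm above the bed; z points along the lever. It starts near upright, turns up to 1.9 rad, its top coming over to the feed side and down, and stays where left (friction 0.40 N m, 4.4 N at the grip). Eccentricity 14 mm: near the working position the roller sinks 14 mm per rad.
- lever_grip (a point): Middle of the lever's black grip at the +y cheek: round bar, 18 mm in diameter, 72 long, parallel to press y, 90 mm from the turning axis. Owing to wear the roller meets the gauge anywhere from 0.75 to 1.5 rad off upright; only feel tells. From there 0.1 rad adds about 12 N of press (sprung sockets, 9 N/mm); past about 30 N the lever pushes back at the hand; keep below 50 N.
- lever_axis (a point): Point on the turning axis abreast of the grip: centre of the grip's circle (radius 90 mm, in the press's x-z plane). Right setting: the roller presses on the gauge with 5 to 18 N (aim at 11). The roller rolls, so the drag at the handle is the block's friction on the bed: 0.4 to 0.6 times (press + 2.5 N of gauge weight + what the hand bears down, often 4 N).
- ink_jar: Bystander: glass jar with steel cap, 72 mm in diameter, 105 mm tall. Origin: centre of its underside.
- tape_roll: Bystander: roll of tape lying flat, 110 mm in diameter, 36 mm tall. Origin: centre of its underside.
- wash_jar: Bystander: glass jar with brass cap, 80 mm in diameter, 130 mm tall. Origin: centre of its underside.
Things that resemble listed ones, but are neither listed nor needed, are in the scene too. Of the things that look like the gauge, the largest one is meant.

How it is judged:
On the way, in this order (a step that is already met when the one before it is completed fails the run):
1. the gauge lies flat on the bed with its block under the roller, still loose (x of gauge in the frame of nip between -0.033 and 0.004 m and y of gauge in the frame of nip between -0.06 and 0.06 m and z of gauge in the frame of nip below 0.004 m and angle between gauge's own z axis and vertical below 0.08 rad), for 0.2 s.
2. the roller is turned down until it bears on the gauge (contact force between gauge and eccentric_lever above 2 N), for 0.3 s.
3. the gauge is drawn by its handle under the bearing roller and slides with a light drag (contact force between gauge and eccentric_lever between 3 and 22 N and linear speed of gauge above 0.004 m/s and contact force between the fingers and gauge above 0.5 N), for 0.25 s.
At the end, for the whole second after the job is handed in: The gauge rests flat on the bed, its block under the roller (origin between 38 mm before and 4 mm behind the nip, within 60 mm of the centre line); the roller, left by itself, presses on it with 4.5 to 19 N; lever at rest; no bystander shifted by over 30 mm (contact force between gauge and eccentric_lever between 4.5 and 19 N and x of gauge in the frame of nip between -0.038 and 0.004 m and y of gauge in the frame of nip between -0.06 and 0.06 m and z of gauge in the frame of nip below 0.004 m and angle between gauge's own z axis and vertical below 0.08 rad and linear speed of gauge below 0.005 m/s and angular speed of eccentric_lever below 0.02 rad/s and distance of each of ink_jar, tape_roll, wash_jar from where it was at the start of the episode below 0.03 m); the robot touches nothing.
It fails at once if the roller is jammed on the gauge with more than 60 N (contact force between gauge and eccentric_lever above 60 N).
It fails at once if a jar or the tape is shifted by more than 30 mm (distance of any of ink_jar, tape_roll, wash_jar from where it was at the start of the episode above 0.03 m).
It also fails if it takes over 72 s, if anything falls off the work surface, if the arm or the gripper's body presses on something with over 40 N, if the wrist force passes 120 N, or if a joint passes its speed limit or range.

## Working session

There is one attempt and no reset: what is moved stays moved. The work goes in short steps, Python scripts to look and compute and a tool call to move; the robot and the scene stay as the last step left them, time stands still between calls to the robot, and variables do not carry over. Pictures are saved under pics/ and viewed, and the job is handed in when it is done.

Besides the shell and the picture viewer there is one more tool, called after "Request:" by a JSON object that holds its "op" and its "data", one argument or row to a line. carry_out: Moves the arm, as the interface text tells. Its arguments: {"type":"object","properties":{"deltas":{"type":"array"},"newtons":{"type":"number"}},"required":["deltas"]}

```bash
mkdir -p pics; ls
python3 - <<'E'
from rig import readout, eyes, job, manip
import cv2,numpy as np
print(readout.get_state()); print(manip.tcp_to_grasp, dir(manip))
for n in ("scene","top"):
    im=eyes.get_image(n); cv2.imwrite(f"pics/{n}0.png",im["color"][:,:,::-1])
    np.savez(f"{n}0.npz",**im); print(n,im["mtx"],im["origin"],im["orientation"])
E
```

```text
pics
{'clock': 0.0, 'qpos': array([ 1.06297971e+00,  2.76638212e-01,  1.50614376e+00, -1.39508342e-05,
        1.36068336e+00, -1.20972868e-01]), 'qd': array([-9.13281680e-04,  9.77307786e-04,  3.23108153e-03,  8.55605096e-04,
        7.41509553e-06,  1.36262138e-04]), 'effort': array([-1.56530132e-03, -4.16769683e+01, -2.45809060e+01, -1.93037686e-04,
        1.07195653e-02, -9.35552649e-07]), 'position': array([0.21664205, 0.53200481, 0.20281087]), 'ee_rot': array([ 0.69372056,  0.1352865 ,  0.69412087, -0.13654876]), 'contact_force': array([-1.12793646, -0.04358088,  0.12542606]), 'moment': array([-0.03207193,  0.02642712,  0.03356586]), 'width': 0.08580213030275984}
0.0187 ['MotionError', '__class__', '__delattr__', '__dict__', '__dir__', '__doc__', '__eq__', '__format__', '__ge__', '__getattribute__', '__getstate__', '__gt__', '__hash__', '__init__', '__init_subclass__', '__le__', '__lt__', '__module__', '__ne__', '__new__', '__reduce__', '__reduce_ex__', '__repr__', '__setattr__', '__sizeof__', '__str__', '__subclasshook__', '__weakref__', 'tcp_to_grasp']
scene [[434.13620881   0.         322.55313104]
 [  0.         434.13620881 235.68574324]
 [  0.           0.           1.        ]] [1.10683844 0.14622399 0.74943556] [-0.22212448  0.58012622  0.73723644 -0.26570041]
top [[580.03540608   0.         324.19533434]
 [  0.         580.03540608 230.39179383]
 [  0.           0.           1.        ]] [0.47228915 0.02064911 1.39769398] [ 0.02502656 -0.70547107  0.70806782 -0.01800551]
```

View pics/scene0.png

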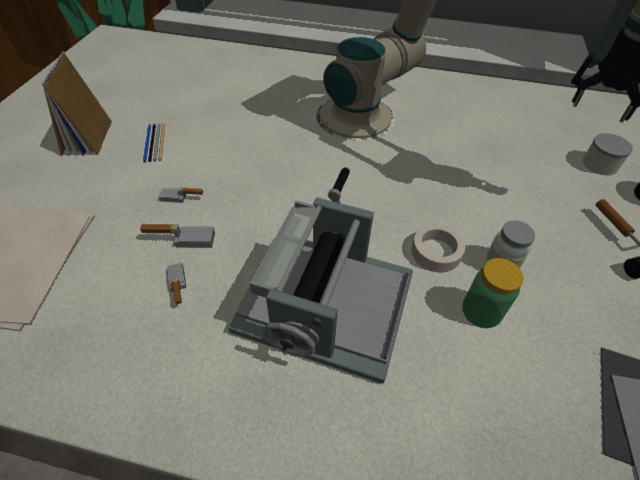

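View pics/top0.png

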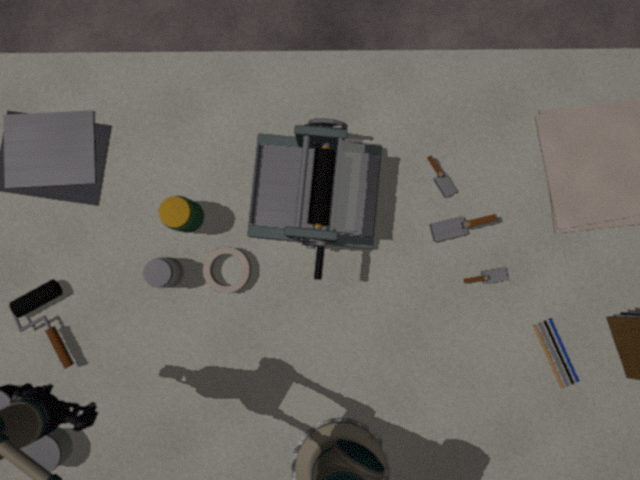

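```bash
cat > h.py <<'E'
import numpy as np,cv2
from scipy.spatial.transform import Rotation as R
def q2R(q): return R.from_quat([q[1],q[2],q[3],q[0]])
def cloud(im):
    z=im["z_map"].astype(float);K=im["mtx"];v,u=np.mgrid[:z.shape[0],:z.shape[1]]
    P=np.stack([(u-K[0,2])/K[0,0]*z,(v-K[1,2])/K[1,1]*z,z],-1)
    return P@q2R(im["orientation"]).as_matrix().T+im["origin"]
def proj(im,p):
    c=q2R(im["orientation"]).inv().apply(np.atleast_2d(p)-im["origin"]);K=im["mtx"]
    return np.c_[K[0,0]*c[:,0]/c[:,2]+K[0,2],K[1,1]*c[:,1]/c[:,2]+K[1,2]]
E
python3 - <<'E'
from h import *
t=np.load("top0.npz");s=np.load("scene0.npz")
def crop(im,x0,y0,w,h,f,n):
    c=cv2.resize(im["color"][y0:y0+h,x0:x0+w,::-1],None,fx=f,fy=f,interpolation=cv2.INTER_CUBIC);cv2.imwrite("pics/"+n,c)
crop(t,235,110,160,180,3.3,"tp.png");crop(t,420,145,100,150,4,"tg.png");crop(s,220,160,200,225,2.6,"sp.png");crop(s,130,170,100,140,4,"sg.png")
P=cloud(t);Q=cloud(s)
for r in range(120,256,8): print(r,[tuple((P[r,c]*1000).round().astype(int)) for c in (255,280,310,320,330,345,355,370,378)])
E
```

```text
120 [(np.int64(828), np.int64(202), np.int64(2)), (np.int64(829), np.int64(142), np.int64(-2)), (np.int64(797), np.int64(64), np.int64(122)), (np.int64(792), np.int64(41), np.int64(142)), (np.int64(792), np.int64(19), np.int64(141)), (np.int64(827), np.int64(-17), np.int64(1)), (np.int64(827), np.int64(-42), np.int64(-1)), (np.int64(826), np.int64(-78), np.int64(3)), (np.int64(826), np.int64(-98), np.int64(2))]
128 [(np.int64(809), np.int64(203), np.int64(0)), (np.int64(808), np.int64(141), np.int64(0)), (np.int64(767), np.int64(62), np.int64(169)), (np.int64(768), np.int64(41), np.int64(165)), (np.int64(766), np.int64(20), np.int64(175)), (np.int64(781), np.int64(-14), np.int64(110)), (np.int64(807), np.int64(-42), np.int64(2)), (np.int64(807), np.int64(-78), np.int64(0)), (np.int64(472), np.int64(21), np.int64(1398))]
136 [(np.int64(788), np.int64(202), np.int64(4)), (np.int64(781), np.int64(139), np.int64(33)), (np.int64(753), np.int64(63), np.int64(156)), (np.int64(751), np.int64(41), np.int64(166)), (np.int64(750), np.int64(20), np.int64(167)), (np.int64(749), np.int64(-13), np.
[... 5315 characters left out ...]
nt64(120)), (np.int64(529), np.int64(43), np.int64(116)), (np.int64(528), np.int64(20), np.int64(149)), (np.int64(533), np.int64(-15), np.int64(35)), (np.int64(533), np.int64(-38), np.int64(30)), (np.int64(533), np.int64(-74), np.int64(30)), (np.int64(534), np.int64(-95), np.int64(-2))]
248 [(np.int64(516), np.int64(201), np.int64(3)), (np.int64(515), np.int64(141), np.int64(2)), (np.int64(512), np.int64(65), np.int64(103)), (np.int64(509), np.int64(41), np.int64(187)), (np.int64(515), np.int64(21), np.int64(1)), (np.int64(515), np.int64(-16), np.int64(1)), (np.int64(515), np.int64(-40), np.int64(-1)), (np.int64(514), np.int64(-74), np.int64(29)), (np.int64(514), np.int64(-95), np.int64(2))]
```

View pics/tp.png

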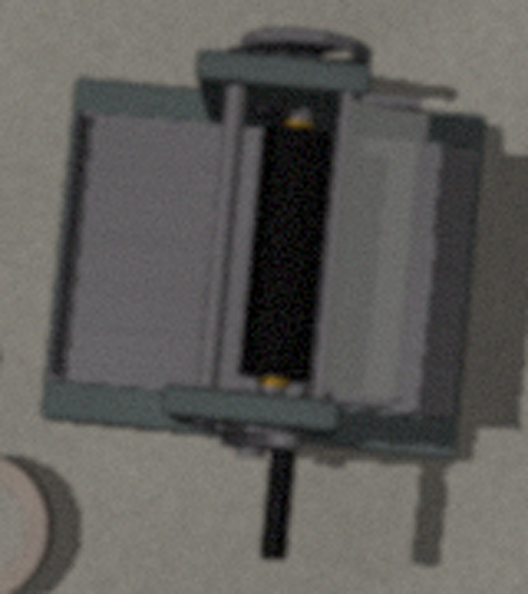

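View pics/tg.png

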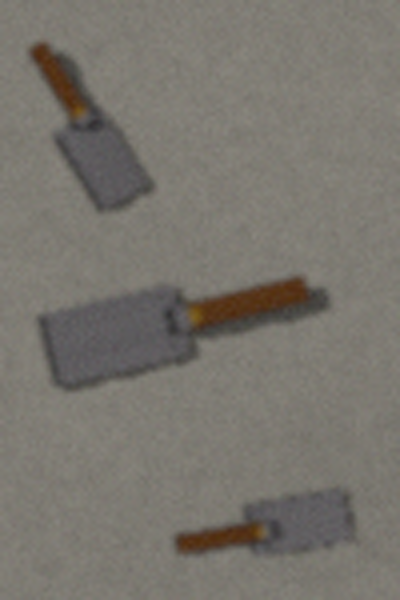

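View pics/sp.png

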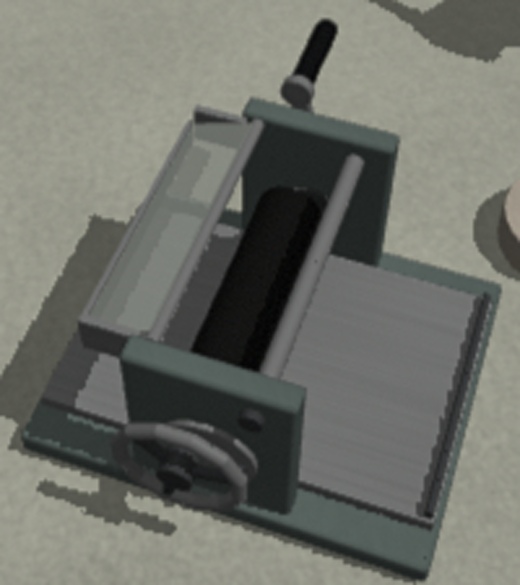

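View pics/sg.png

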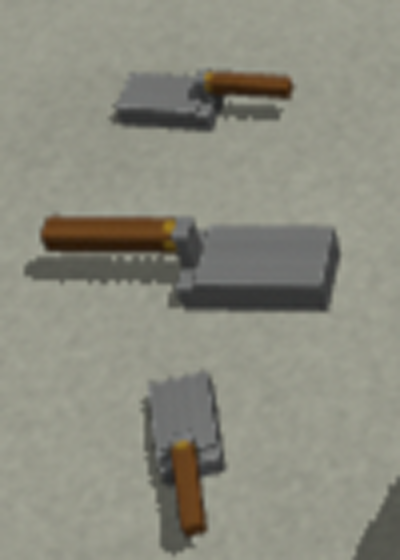

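```bash
cat > fit.py <<'E'
from h import *
from scipy.optimize import least_squares
t=np.load("top0.npz");s=np.load("scene0.npz")
def T(p,L): 
    c,sn=np.cos(p[2]),np.sin(p[2]);L=np.atleast_2d(L)
    return np.c_[p[0]+c*L[:,0]-sn*L[:,1],p[1]+sn*L[:,0]+c*L[:,1],L[:,2]]
def fit(obs,p0):
    def f(p): return np.concatenate([(proj(im,T(p,L))-np.array(uv)).ravel() for im,L,uv in obs])
    r=least_squares(f,p0,loss="soft_l1");print(r.x.round(4),f(r.x).reshape(-1,2).round(1).tolist());return r.x
if __name__=="__main__":
    tp=lambda a:[(235+x/3.3,110+y/3.3) for x,y in a]
    sp=lambda a:[(220+x/2.6,160+y/2.6) for x,y in a]
    tg=lambda a:[(420+x/4,145+y/4) for x,y in a]
    sg=lambda a:[(130+x/4,170+y/4) for x,y in a]
    # press : near cheek(y=+120..100), far cheek y=-100..-120
    L=np.array([[72,100,170],[-43,100,170],[72,120,170],[-43,120,170],[72,-100,170],[-43,-100,170],[72,-120,170],[-43,-120,170]])/1e3
    ot=tp([(172,387),(337,405),(167,413),(335,430),(199,80),(370,92),(200,52),(370,68)])
    Ls=np.array([[72,-100,170],[72,-120,170],[-43,-120,170],[-43,-100,170],[72,100,170],[72,120,170]])/1e3
    os_=sp([(305,388),(302,408),(123,357),(137,340),(390,152),(398,138)])
    print("press");p0=[.65,.03,1.45]
    a=fit([(t,L,ot)],p0);b=fit([(s,Ls,os_)],p0);p=fit([(t,L,ot),(s,Ls,os_)],p0)
    G=np.array([[40,22,23],[40,-22,23],[-40,-22,23],[-40,22,23],[-110,0,46]])/1e3
    # top: gauge +x = image left; +y = world -x = image down
    og=tg([(62,388),(40,315),(183,287),(197,358),(303,286)])
    print("gauge");g=fit([(t,G,og)],[.55,-.3,1.5])
    Gs=np.array([[40,22,23],[40,-22,23],[-40,-22,23],[-110,0,46]])/1e3
    ogs=sg([(335,230),(330,285),(178,290),(43,225)])
    g2=fit([(s,Gs,ogs)],g)
    P=cloud(t)
    for n,(r,c) in dict(ink=(272,158),wash=(212,175),tape=(270,213),grip0=(250,319),grip1=(274,318)).items(): print(n,P[r,c].round(3))
    for im,n,pp,gg in((t,"ovt",p,g),(s,"ovs",p,g)):
        f=3 if n=="ovt" else 2
        I=cv2.resize(im["color"][:,:,::-1],None,fx=f,fy=f,interpolation=cv2.INTER_CUBIC)
        for LL,q,col in((np.vstack([L,[[-.083,0,.131],[-.083,.1,.131],[0,0,.04],[.165,.1,.04],[-.125,.1,.04]]]),pp,(0,0,255)),(G,gg,(0,255,0))):
            for u in proj(im,T(q,LL)): cv2.circle(I,tuple(int(x) for x in (u+.5)*f-.5),3,col,1)
        cv2.imwrite(f"pics/{n}.png",I[330:930,700:1500] if n=="ovt" else I[300:800,240:880])
E
python3 fit.py
```

```text
press
[0.6474 0.0345 1.4728] [[-2.1, -0.4], [1.8, -0.8], [-1.6, 1.1], [1.5, 1.0], [-1.1, -0.1], [0.5, 1.2], [-0.5, -0.8], [1.4, -0.7]]
[0.654  0.04   1.4916] [[2.7, -0.5], [0.2, 2.8], [-1.7, 1.8], [-2.3, -1.9], [0.7, -0.2], [0.2, -2.3]]
[0.6495 0.0375 1.4807] [[-3.2, -1.1], [0.8, -1.9], [-2.5, 0.4], [0.6, -0.1], [-2.9, -0.8], [-1.3, 0.0], [-2.4, -1.5], [-0.5, -1.9], [0.9, -3.0], [-1.8, 0.1], [-3.0, -1.4], [-3.4, -4.9], [0.2, -1.7], [-0.2, -3.8]]
gauge
[ 0.558  -0.263   1.8112] [[0.1, 0.2], [0.9, 0.4], [-2.2, -0.7], [-0.9, -0.5], [1.6, 0.6]]
[ 0.5633 -0.2545  1.8157] [[0.9, -0.8], [-0.9, 0.6], [-0.2, -0.7], [0.2, 0.8]]
ink [0.46  0.405 0.103]
wash [0.591 0.361 0.132]
tape [0.463 0.302 0.004]
grip0 [0.505 0.044 0.187]
grip1 [0.455 0.046 0.179]
```

View pics/ovt.png

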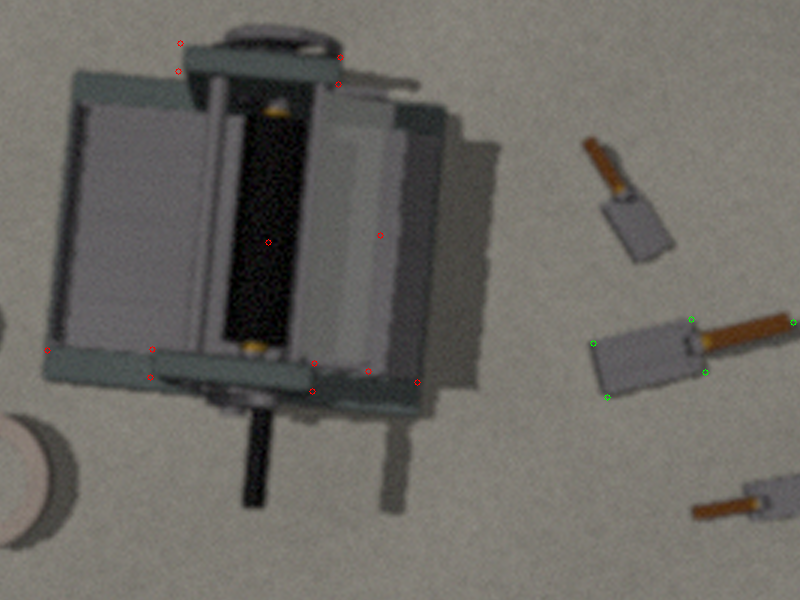

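View pics/ovs.png

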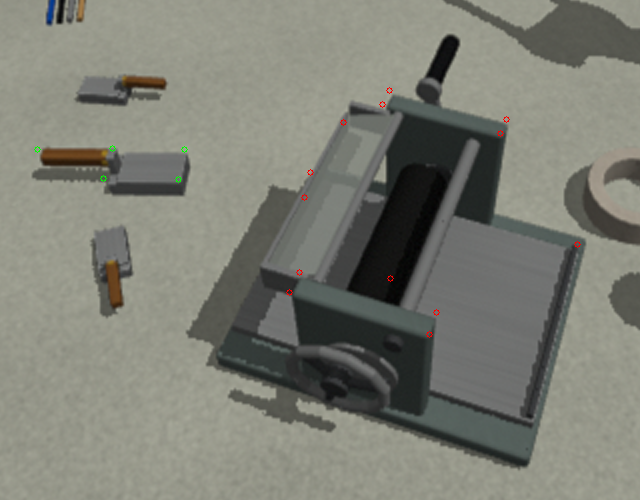

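```bash
cat >> h.py <<'E'
def rot_target(yaw,lean,flip=1):
    f=np.array([np.cos(yaw),np.sin(yaw),0]);z=np.array([0,0,1.])
    x=np.sin(lean)*f-np.cos(lean)*z; y=flip*np.cross(z,f); return np.c_[x,y,np.cross(x,y)]
E
python3 - <<'E'
from h import *
from rig import readout
s=readout.get_state();M=q2R(s["ee_rot"]).as_matrix();print(M.round(3))
for yaw in(1.81,1.473):
  for fl in(1,-1):
    print(yaw,fl,np.degrees(R.from_matrix(M.T@rot_target(yaw,.7,fl)).as_rotvec()))
sc=np.load("scene0.npz");Q=cloud(sc)
for u,v in((330,400),(120,200),(230,100),(500,400),(250,210),(200,260)):print(u,v,Q[v,u].round(4))
t=np.load("top0.npz");Q=cloud(t)
for u,v in((420,120),(520,230),(420,300),(250,300)):print(u,v,np.median(Q[v-5:v+5,u-5:u+5],(0,1)).round(4))
E
```

```text
[[-0.001  0.377  0.926]
 [-0.001  0.926 -0.377]
 [-1.    -0.002 -0.   ]]
1.81 1 [-119.72475584  -22.43943634   43.745047  ]
1.81 -1 [51.80488181 37.06394495 19.01230174]
1.473 1 [-101.61080852  -27.76455609   37.14901965]
1.473 -1 [70.21838207 34.42582907 25.72928899]
330 400 [ 8.380e-01  1.111e-01 -3.000e-04]
120 200 [ 0.4912 -0.4835  0.0025]
230 100 [ 1.460e-02 -3.876e-01 -3.000e-04]
500 400 [ 0.7678  0.3979 -0.0025]
250 210 [ 0.4424 -0.1726 -0.0016]
200 260 [ 0.6105 -0.2268 -0.0014]
420 120 [ 8.271e-01 -1.990e-01  6.000e-04]
520 230 [ 0.5577 -0.4348  0.0012]
420 300 [ 0.391  -0.193   0.0008]
250 300 [0.3921 0.2139 0.0006]
```

```bash
cat >> h.py <<'E'
def plan(pts,grip,start=None,dec=2):
    """pts: list of (pos TCP,Rmat,nrows). prints rows; simulates rounding"""
    from rig import readout
    s=readout.get_state()
    p,M=(np.array(s["position"]),q2R(s["ee_rot"]).as_matrix()) if start is None else start
    print("from",p.round(4),"q",s["qpos"].round(2),"t",round(s["clock"],2))
    for (P,T,n) in pts:
        P=np.array(P);rows=[]
        for k in range(n):
            rem=n-k
            d=M.T@((P-p)/rem)/.06; w=np.degrees(R.from_matrix(M.T@T).as_rotvec()/rem)/4
            r=np.r_[d,w].round(dec); rows.append([*r,grip])
            if np.abs(r).max()>1: print("OVER",r)
            p=p+M@(r[:3]*.06); M=M@R.from_rotvec(np.radians(r[3:]*4)).as_matrix()
        for i in range(0,len(rows),10):
            print("["+", ".join(f"{x:g}" for q in rows[i:i+10] for x in q)+"]")
        print("end",p.round(4),"err",(P-p).round(4))
    return p,M
def tcp(grasp,Rm): return np.array(grasp)+Rm[:,0]*.0187
E
python3 - <<'E'
from h import *
g=(.558,-.263,1.811);f=np.array([np.cos(g[2]),np.sin(g[2]),0])
h=np.array([g[0],g[1],.038])-.083*f
M=rot_target(g[2],.7,-1);pt=tcp(h,M)-.10*M[:,0];print(h,pt)
from rig import readout
M0=q2R(readout.get_state()["ee_rot"]).as_matrix()
Mm=M0@R.from_rotvec(.55*R.from_matrix(M0.T@M).as_rotvec()).as_matrix()
plan([([.42,.08,.33],Mm,11),(pt+[0,0,.05],M,10),(pt,M,2)],1)
E
```

```text
[ 0.57774574 -0.34361703  0.038     ] [ 0.59020575 -0.39448822  0.10018167]
from [0.2167 0.5321 0.2029] q [ 1.06  0.28  1.51  0.    1.36 -0.12] t 0.1
[-0.19, -0.52, 0.54, 0.65, 0.46, 0.24, 1, -0.22, -0.49, 0.56, 0.65, 0.46, 0.24, 1, -0.24, -0.46, 0.57, 0.65, 0.46, 0.24, 1, -0.27, -0.43, 0.59, 0.65, 0.46, 0.24, 1, -0.3, -0.4, 0.6, 0.65, 0.47, 0.24, 1, -0.32, -0.36, 0.6, 0.64, 0.46, 0.23, 1, -0.35, -0.33, 0.61, 0.65, 0.46, 0.24, 1, -0.37, -0.3, 0.61, 0.64, 0.47, 0.23, 1, -0.4, -0.27, 0.61, 0.65, 0.46, 0.24, 1, -0.42, -0.23, 0.61, 0.64, 0.47, 0.23, 1]
[-0.44, -0.2, 0.6, 0.65, 0.46, 0.24, 1]
end [0.4198 0.0802 0.3298] err [ 0.0002 -0.0002  0.0002]
[-0.04, -0.29, 0.84, 0.58, 0.42, 0.21, 1, -0.07, -0.25, 0.85, 0.58, 0.42, 0.21, 1, -0.1, -0.22, 0.86, 0.58, 0.42, 0.21, 1, -0.13, -0.18, 0.86, 0.58, 0.42, 0.21, 1, -0.16, -0.14, 0.87, 0.58, 0.42, 0.22, 1, -0.19, -0.1, 0.87, 0.58, 0.42, 0.22, 1, -0.21, -0.07, 0.86, 0.58, 0.41, 0.21, 1, -0.24, -0.03, 0.86, 0.59, 0.42, 0.22, 1, -0.26, 0.01, 0.86, 0.58, 0.41, 0.21, 1, -0.29, 0.05, 0.84, 0.59, 0.42, 0.22, 1]
end [ 0.5902 -0.3944  0.1502] err [ 0.0001 -0.0001 -0.    ]
[0.32, 0, 0.27, -0, -0, -0, 1, 0.32, 0, 0.27, -0, -0, -0, 1]
end [ 0.5902 -0.3944  0.0999] err [ 0.     -0.0001  0.0002]
```

Request:
{"op": "carry_out", "data": {
  "deltas": [-0.19,-0.52,0.54,0.65,0.46,0.24,1,-0.22,-0.49,0.56,0.65,0.46,0.24,1,-0.24,-0.46,0.57,0.65,0.46,0.24,1,-0.27,-0.43,0.59,0.65,0.46,0.24,1,-0.3,-0.4,0.6,0.65,0.47,0.24,1,-0.32,-0.36,0.6,0.64,0.46,0.23,1,-0.35,-0.33,0.61,0.65,0.46,0.24,1,-0.37,-0.3,0.61,0.64,0.47,0.23,1,-0.4,-0.27,0.61,0.65,0.46,0.24,1,-0.42,-0.23,0.61,0.64,0.47,0.23,1]
}}

```text
clock: 1.35
position: [0.4021, 0.12, 0.319]
ee_rot: [0.535, 0.364, 0.734, -0.206]
contact_force: [0.8, 0.4, 0.3]
width: 0.0857
```

Request:
{"op": "carry_out", "data": {
  "deltas": [-0.44,-0.2,0.6,0.65,0.46,0.24,1]
}}

```text
clock: 1.48
position: [0.4203, 0.079, 0.3303]
ee_rot: [0.516, 0.386, 0.735, -0.213]
contact_force: [0.2, -0.8, 0.8]
width: 0.0854
```

Request:
{"op": "carry_out", "data": {
  "deltas": [-0.04,-0.29,0.84,0.58,0.42,0.21,1,-0.07,-0.25,0.85,0.58,0.42,0.21,1,-0.1,-0.22,0.86,0.58,0.42,0.21,1,-0.13,-0.18,0.86,0.58,0.42,0.21,1,-0.16,-0.14,0.87,0.58,0.42,0.22,1,-0.19,-0.1,0.87,0.58,0.42,0.22,1,-0.21,-0.07,0.86,0.58,0.41,0.21,1,-0.24,-0.03,0.86,0.59,0.42,0.22,1,-0.26,0.01,0.86,0.58,0.41,0.21,1,-0.29,0.05,0.84,0.59,0.42,0.22,1]
}}

```text
clock: 2.72
position: [0.5909, -0.3952, 0.1486]
ee_rot: [0.331, 0.561, 0.713, -0.26]
contact_force: [0.3, -1.2, 0.9]
width: 0.0855
```

```bash
cat > look.py <<'E'
import sys
from h import *
from rig import readout,eyes
tag=sys.argv[1]
s=readout.get_state();M=q2R(s["ee_rot"]).as_matrix()
print("t",round(s["clock"],2),"p",s["position"].round(4),"q",s["qpos"].round(2),"F",s["contact_force"].round(2),"w",round(s["width"],4));print(M.round(3).tolist())
for n in sys.argv[2:]:
    im=eyes.get_image(n);np.savez(f"{n}_{tag}.npz",**im)
    cv2.imwrite(f"pics/{n}_{tag}.png",im["color"][:,:,::-1])
    for q in (s["position"],s["position"]-.0187*M[:,0]): print(n,proj(im,q).round(1).tolist())
E
python3 look.py a scene top
```

```text
t 2.73 p [ 0.5909 -0.3952  0.1486] q [-0.85  0.9   0.72  0.36  2.14 -1.  ] F [ 0.3  -1.19  0.94] w 0.0855
[[-0.152, 0.972, 0.181], [0.628, 0.236, -0.741], [-0.763, 0.001, -0.646]]
scene [[109.5, 189.7]]
scene [[100.6, 184.3]]
top [[522.8, 209.9]]
top [[530.5, 208.0]]
```

Run:
```python
from h import *
for n,(x0,y0,w,h) in dict(top=(420,140,200,150),scene=(50,100,200,150)).items():
    I=cv2.imread(f"pics/{n}_a.png")[y0:y0+h,x0:x0+w];cv2.imwrite(f"pics/{n}_ac.png",cv2.resize(I,None,fx=4,fy=4,interpolation=cv2.INTER_CUBIC))
```

```text
(no output)
```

View pics/top_ac.png

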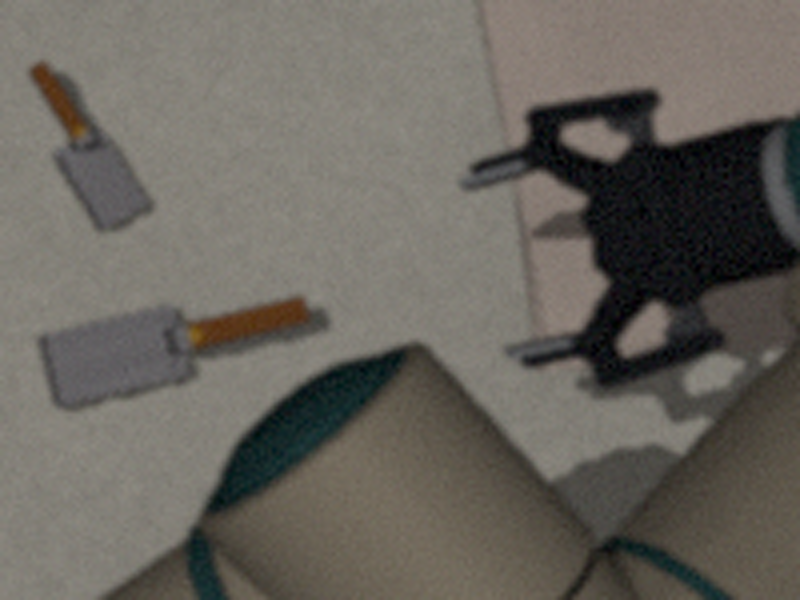

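View pics/scene_ac.png

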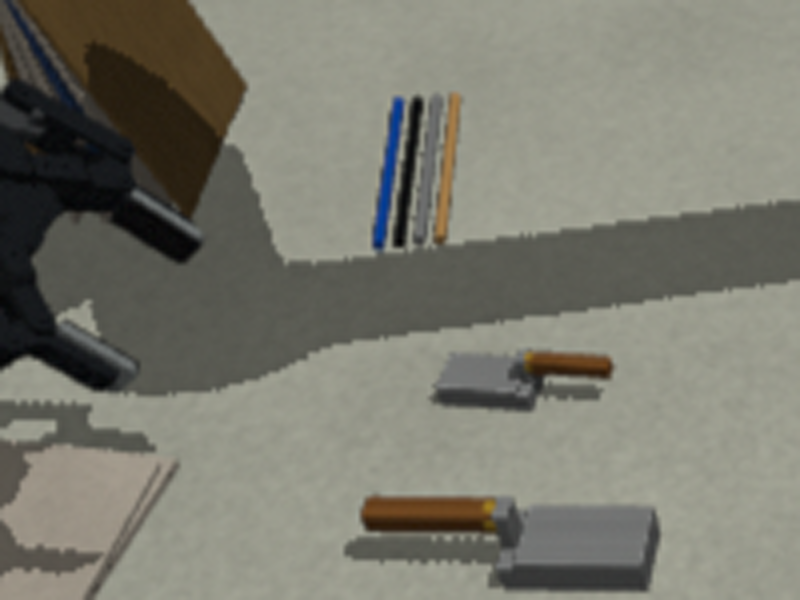

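Run:
```python
from h import *
from rig import readout
s=readout.get_state();M=q2R(s["ee_rot"]).as_matrix();p=s["position"];print(p,s["width"])
for n in("top","scene"):
    im=np.load(f"{n}_a.npz");Q=(cloud(im)-p)@M
    m=(np.abs(Q[...,1])<.075)&(np.abs(Q[...,2])<.03)&(Q[...,0]>-.12)&(Q[...,0]<.02)&(cloud(im)[...,2]>.02)
    for sgn in(1,-1):
        q=Q[m&(Q[...,1]*sgn>0)];o=np.argsort(-q[:,0])[:60:6];print(n,sgn,len(q));print((q[o]*1000).round().astype(int).tolist())
```

```text
[ 0.58967572 -0.39878258  0.13955974] 0.08550984421093023
top 1 475
[[-45, 47, -4], [-50, 41, 12], [-52, 53, -1], [-55, 48, -5], [-56, 42, -10], [-57, 51, 0], [-60, 47, -2], [-62, 44, -7], [-64, 42, -8], [-66, 45, -7]]
top -1 497
[[-46, -49, -7], [-51, -50, -7], [-52, -55, -4], [-54, -45, -6], [-57, -52, -3], [-59, -48, -4], [-60, -53, -4], [-62, -49, -6], [-65, -50, -12], [-66, -50, -2]]
scene 1 953
[[-44, 48, -12], [-46, 50, -2], [-47, 49, -4], [-48, 47, -19], [-49, 46, -20], [-50, 52, -7], [-52, 48, -19], [-53, 57, -13], [-53, 49, -19], [-54, 53, -17]]
scene -1 744
[[-45, -41, -14], [-46, -40, -10], [-47, -41, -7], [-49, -42, -16], [-50, -43, -14], [-51, -43, 0], [-51, -41, -18], [-52, -42, -20], [-54, -42, -14], [-55, -43, -19]]
```

Request:
{"op": "carry_out", "data": {
  "deltas": [0,0,0,0,0,0,1,0,0,0,0,0,0,1]
}}

```text
clock: 3.08
position: [0.5907, -0.3926, 0.152]
ee_rot: [0.333, 0.56, 0.713, -0.259]
contact_force: [-0.4, 0.7, 0.8]
width: 0.0852
```

```bash
python3 look.py b scene top
python3 - <<'E'
from h import *
from rig import readout
s=readout.get_state();M=q2R(s["ee_rot"]).as_matrix();p=s["position"];print(p,s["width"])
for n in("top","scene"):
    im=np.load(f"{n}_b.npz");Q=(cloud(im)-p)@M
    m=(np.abs(Q[...,1])<.075)&(np.abs(Q[...,2])<.03)&(Q[...,0]>-.12)&(Q[...,0]<.02)&(cloud(im)[...,2]>.02)
    for sgn in(1,-1):
        q=Q[m&(Q[...,1]*sgn>0)];o=np.argsort(-q[:,0])[:60:6];print(n,sgn,len(q));print((q[o]*1000).round().astype(int).tolist())
E
```

```text
t 3.08 p [ 0.5907 -0.3926  0.152 ] q [-0.85  0.89  0.72  0.36  2.14 -1.  ] F [-0.44  0.7   0.82] w 0.0852
[[-0.152, 0.971, 0.185], [0.626, 0.239, -0.742], [-0.765, 0.003, -0.644]]
scene [[110.1, 188.7]]
scene [[101.3, 183.2]]
top [[522.1, 209.9]]
top [[529.8, 207.9]]
[ 0.59081234 -0.39249302  0.15266514] 0.08561204593143094
top 1 497
[[-44, 46, -6], [-49, 49, -2], [-51, 52, 0], [-52, 42, -12], [-55, 54, -6], [-56, 41, 13], [-58, 45, -9], [-60, 42, -9], [-61, 41, 0], [-64, 49, -4]]
top -1 521
[[-43, -45, -3], [-49, -47, -11], [-50, -46, -5], [-52, -54, -9], [-54, -50, -10], [-56, -51, -10], [-58, -54, -7], [-59, -50, -7], [-62, -57, -4], [-64, -55, -6]]
scene 1 1121
[[-40, 40, -5], [-41, 50, -10], [-42, 48, 10], [-43, 52, -2], [-44, 47, -10], [-46, 49, -11], [-46, 48, -8], [-48, 54, -7], [-48, 51, -7], [-49, 50, -7]]
scene -1 845
[[-40, -43, 8], [-41, -46, 4], [-42, -41, -8], [-43, -43, -5], [-44, -45, -5], [-45, -42, 5], [-46, -44, 1], [-48, -45, -12], [-48, -55, -7], [-49, -43, -8]]
```

Request:
{"op": "carry_out", "data": {
  "deltas": [0,0,0,0,0,0,-1,0,0,0,0,0,0,-1,0,0,0,0,0,0,-1,0,0,0,0,0,0,-1],
  "newtons": 30
}}

```text
clock: 3.68
position: [0.5904, -0.3938, 0.1499]
ee_rot: [0.332, 0.56, 0.713, -0.259]
contact_force: [-0.7, 0.3, 0.1]
width: 0.0121
```

```bash
python3 look.py c scene top
python3 - <<'E'
from h import *
from rig import readout
s=readout.get_state();M=q2R(s["ee_rot"]).as_matrix();p=s["position"];print(p,s["width"])
for n in("top","scene"):
    im=np.load(f"{n}_c.npz");Q=(cloud(im)-p)@M
    m=(np.abs(Q[...,1])<.075)&(np.abs(Q[...,2])<.03)&(Q[...,0]>-.12)&(Q[...,0]<.02)&(cloud(im)[...,2]>.02)
    q=Q[m];o=np.argsort(-q[:,0])[:100:6];print(n,len(q));print((q[o]*1000).round().astype(int).tolist())
for n,(x0,y0,w,h) in dict(top=(420,140,200,150),scene=(50,100,200,150)).items():
    I=cv2.imread(f"pics/{n}_c.png")[y0:y0+h,x0:x0+w];cv2.imwrite(f"pics/{n}_cc.png",cv2.resize(I,None,fx=4,fy=4,interpolation=cv2.INTER_CUBIC))
E
```

```text
t 3.67 p [ 0.5904 -0.3938  0.1499] q [-0.85  0.9   0.72  0.36  2.14 -1.  ] F [-0.72  0.34  0.07] w 0.0121
[[-0.153, 0.971, 0.182], [0.627, 0.238, -0.742], [-0.764, 0.001, -0.646]]
scene [[110.0, 189.2]]
scene [[101.2, 183.8]]
top [[522.3, 210.1]]
top [[530.1, 208.1]]
[ 0.59044918 -0.393834    0.1497865 ] -0.00011662723735490473
top 1130
[[-30, 1, -8], [-34, 4, -8], [-35, 10, -3], [-37, -5, -9], [-37, 4, -10], [-39, -15, -3], [-40, 1, -13], [-41, 9, -10], [-42, 7, -9], [-44, -11, -13], [-44, -7, -8], [-45, -12, -4], [-46, 1, -11], [-47, 11, -3], [-48, -6, -9], [-50, -11, -6], [-51, 8, -7]]
scene 2023
[[-26, 12, 5], [-27, 14, -5], [-28, 12, -6], [-29, -7, -6], [-30, 14, 2], [-30, -7, -12], [-31, -10, -11], [-32, 9, -14], [-32, 13, -6], [-33, -6, -6], [-33, 12, -11], [-34, -12, -12], [-34, -11, -9], [-35, 15, -6], [-36, 11, -11], [-36, -8, -4], [-37, -6, -13]]
```

View pics/top_cc.png

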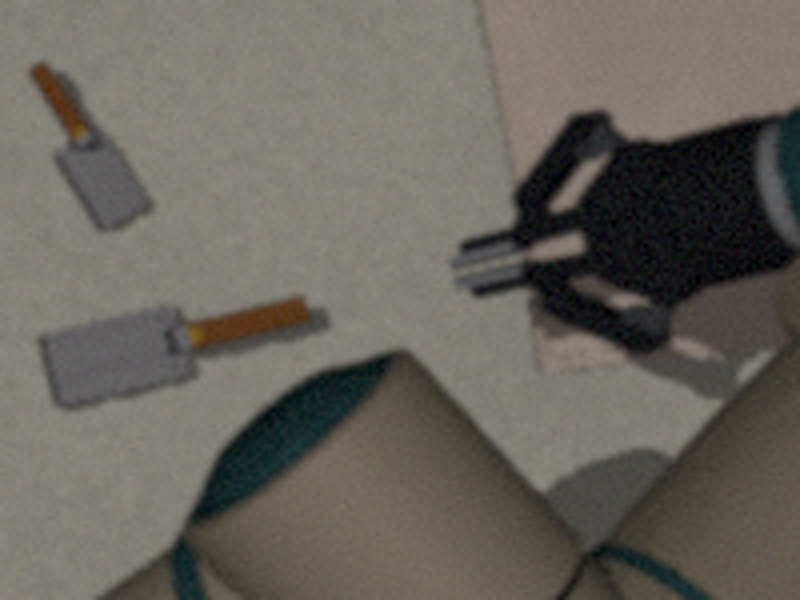

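View pics/scene_cc.png

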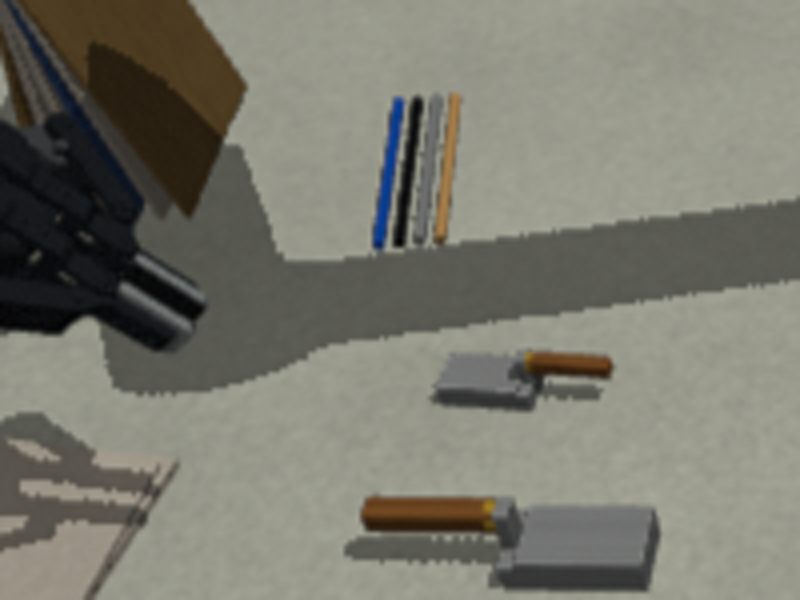

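Run:
```python
from h import *
p=np.array([.2166,.532,.2028]);M=q2R([.69372,.13529,.69412,-.13655]).as_matrix()
for n in("top","scene"):
    im=np.load(f"{n}0.npz");C=cloud(im);Q=(C-p)@M
    print(n,"tcp px",proj(im,p),"tips open at -13/-40:",proj(im,[p+M@[x,y,0] for x in(-.013,-.04) for y in(.043,-.043)]).round(1).tolist())
    m=(np.abs(Q[...,1])<.075)&(np.abs(Q[...,2])<.03)&(Q[...,0]>-.12)&(Q[...,0]<.03)
    for sgn in(1,-1):
        q=Q[m&(Q[...,1]*sgn>0)];o=np.argsort(-q[:,0])[:60:8];print((q[o]*1000).round().astype(int).tolist())
I=cv2.imread("pics/scene0.png")[60:160,540:640];cv2.imwrite("pics/s0c.png",cv2.resize(I,None,fx=5,fy=5,interpolation=cv2.INTER_CUBIC))
```

```text
top tcp px [[ 79.60204545 392.27319729]] tips open at -13/-40: [[57.4, 385.5], [96.3, 401.8], [50.9, 388.3], [90.8, 405.0]]
[[-40, 41, 1], [-47, 39, 0], [-51, 44, 11], [-54, 53, 6], [-57, 42, 9], [-61, 38, -1], [-65, 43, 11], [-71, 46, 11]]
[[-45, -46, 9], [-51, -52, 11], [-55, -59, 0], [-60, -58, 7], [-63, -58, 6], [-66, -52, 6], [-73, -48, 10], [-80, -55, 11]]
scene tcp px [[587.84256013 128.4211218 ]] tips open at -13/-40: [[612.3, 130.7], [570.1, 116.2], [619.3, 119.6], [575.9, 105.2]]
[[-40, 49, 6], [-46, 48, 13], [-48, 44, 8], [-50, 54, 8], [-52, 48, 12], [-55, 46, 9], [-57, 55, 10], [-58, 47, 11]]
[[-41, -45, 7], [-46, -47, 10], [-50, -46, 12], [-51, -44, 8], [-54, -52, 6], [-57, -43, 13], [-59, -46, 12], [-61, -45, 14]]
```

View pics/s0c.png

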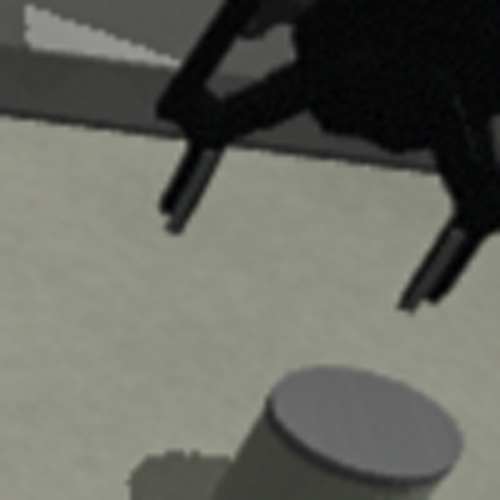

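Run:
```python
from h import *
for n,b in(("top",(428,215,500,245)),("scene",(138,220,218,250))):
    im=np.load(f"{n}_c.npz");im0=np.load(f"{n}0.npz");C=cloud(im0);I=im0["color"].astype(int)
    m=np.zeros(C.shape[:2],bool);m[b[1]:b[3],b[0]:b[2]]=1
    wood=m&(I[...,0]-I[...,2]>50)
    q=C[wood];print(n,"wood",len(q),q.mean(0).round(4),np.median(q,0).round(4));c=q[:,:2]-q[:,:2].mean(0);v=np.linalg.svd(c)[2][0];print(v, np.ptp(c@v), "ends",(q.mean(0)[:2]+v*(c@v).min()).round(4),(q.mean(0)[:2]+v*(c@v).max()).round(4))
    st=m&~wood&(C[...,2]>.014)&(C[...,2]<.032)
    q=C[st].astype(np.float32);r=cv2.minAreaRect(q[:,:2]*1000);print("block",len(q),r)
# tips of fingers centroid for both cams over last 15mm
p=np.array([.5904,-.3938,.1499]);M=q2R([.332,.56,.713,-.259]).as_matrix()
for n in("top","scene"):
    C=cloud(np.load(f"{n}_c.npz"));Q=(C-p)@M
    m=(np.abs(Q[...,1])<.04)&(np.abs(Q[...,2])<.03)&(Q[...,0]>-.07)&(Q[...,0]<0)
    q=Q[m];print(n,[np.percentile(q[:,i],[1,5,50,95,99]).round(4).tolist() for i in range(3)])
```

```text
top wood 130 [ 0.576  -0.3291  0.057 ] [ 0.5772 -0.3316  0.0465]
[ 0.26986057 -0.96289941] 0.40147417007968045 ends [0.4776 0.0221] [ 0.5859 -0.3645]
block 609 ((559.8175659179688, -261.558837890625), (43.87930679321289, 81.25276184082031), 13.349998474121094)
scene wood 164 [ 0.5805 -0.3286  0.0446] [ 0.5804 -0.329   0.0448]
[-0.22859259  0.97352218] 0.06847806890534502 ends [ 0.5885 -0.3628] [ 0.5729 -0.2961]
block 646 ((567.4505004882812, -284.6011962890625), (48.20977783203125, 134.05357360839844), 12.77391529083252)
top [[-0.0696, -0.0677, -0.0527, -0.0345, -0.0321], [-0.0176, -0.0166, 0.0005, 0.0127, 0.0141], [-0.0128, -0.0124, -0.0082, -0.0021, 0.0042]]
scene [[-0.0695, -0.068, -0.0496, -0.0296, -0.0272], [-0.0196, -0.0149, 0.0096, 0.0207, 0.0239], [-0.0131, -0.0123, -0.0069, 0.0042, 0.0073]]
```

Run:
```python
from h import *
M=rot_target(1.806,.7,-1);f=np.array([np.cos(1.806),np.sin(1.806),0])
h=np.array([.5605,-.2605,.038])-.084*f; e=h+.045*M[:,0];print(h,e)
plan([(e-.05*M[:,0],M,4),(e-.02*M[:,0],M,2),(e,M,3)],0.1)
```

```text
[ 0.58007545 -0.34218722  0.038     ] [ 0.57331964 -0.3139956   0.0035821 ]
from [ 0.5904 -0.3938  0.1498] q [-0.85  0.9   0.72  0.36  2.14 -1.  ] t 3.77
[0.48, 0.01, 0.13, 0.02, -0.01, 0.01, 0.1, 0.48, 0.01, 0.13, 0.01, -0.01, 0.01, 0.1, 0.47, 0.01, 0.14, 0.02, -0, 0.01, 0.1, 0.48, 0, 0.13, 0.01, -0.01, 0, 0.1]
end [ 0.5806 -0.3452  0.0417] err [ 0.0002 -0.0001  0.0001]
[0.25, 0, 0, 0, 0, 0, 0.1, 0.25, 0, 0, 0, 0, 0, 0.1]
end [ 0.5761 -0.3264  0.0187] err [ 0.0002 -0.0001  0.0001]
[0.11, 0, 0, 0, 0, 0, 0.1, 0.11, 0, 0, 0, 0, 0, 0.1, 0.11, 0, 0, 0, 0, 0, 0.1]
end [ 0.5731 -0.314   0.0036] err [ 0.0002 -0.     -0.    ]
```

Request:
{"op": "carry_out", "data": {
  "deltas": [0.48,0.01,0.13,0.02,-0.01,0.01,0.1,0.48,0.01,0.13,0.01,-0.01,0.01,0.1,0.47,0.01,0.14,0.02,0,0.01,0.1,0.48,0,0.13,0.01,-0.01,0,0.1,0.25,0,0,0,0,0,0.1,0.25,0,0,0,0,0,0.1]
}}

```text
clock: 4.53
position: [0.5764, -0.3262, 0.0188]
ee_rot: [0.332, 0.561, 0.712, -0.261]
contact_force: [0.9, -0.4, 0.2]
width: 0.0467
```

Request:
{"op": "carry_out", "data": {
  "deltas": [0.11,0,0,0,0,0,0.1]
}}

```text
clock: 4.65
position: [0.5752, -0.3218, 0.0138]
ee_rot: [0.332, 0.561, 0.712, -0.261]
contact_force: [0.4, -0.3, 0.5]
width: 0.0468
```

Request:
{"op": "carry_out", "data": {
  "deltas": [0.11,0,0,0,0,0,0.1]
}}

```text
clock: 4.78
position: [0.5745, -0.3184, 0.0091]
ee_rot: [0.332, 0.561, 0.712, -0.261]
contact_force: [-0.1, 0.4, 0.0]
width: 0.0469
```

```bash
python3 look.py d scene top
python3 - <<'E'
from h import *
for n,(x0,y0,w,h) in dict(top=(420,140,200,150),scene=(80,150,200,150)).items():
    I=cv2.imread(f"pics/{n}_d.png")[y0:y0+h,x0:x0+w];cv2.imwrite(f"pics/{n}_dc.png",cv2.resize(I,None,fx=4,fy=4,interpolation=cv2.INTER_CUBIC))
E
```

```text
t 4.78 p [ 0.5745 -0.3184  0.0091] q [-0.81  0.88  1.11  0.34  1.76 -1.09] F [-0.08  0.45  0.05] w 0.0469
[[-0.149, 0.972, 0.179], [0.625, 0.233, -0.745], [-0.766, 0.001, -0.643]]
scene [[167.1, 236.6]]
scene [[159.9, 232.3]]
top [[471.4, 222.5]]
top [[477.8, 220.8]]
```

View pics/top_dc.png

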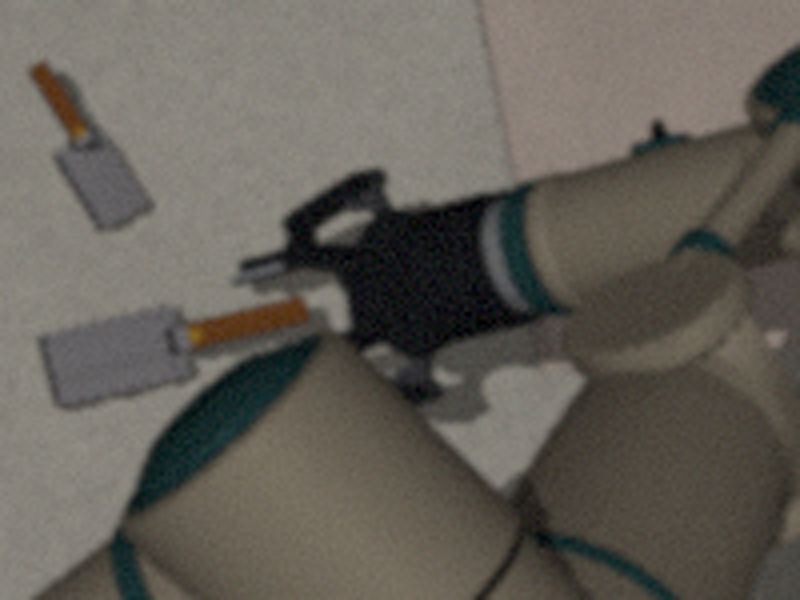

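View pics/scene_dc.png

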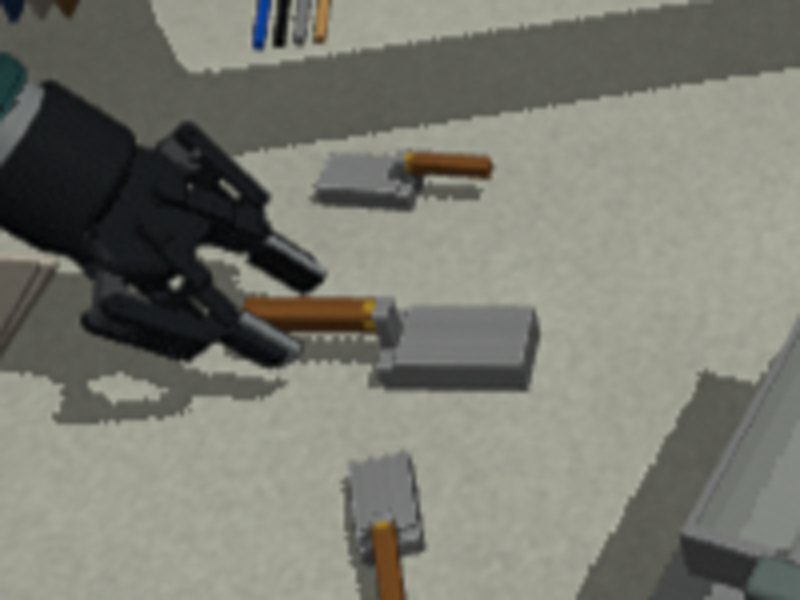

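Request:
{"op": "carry_out", "data": {
  "deltas": [0.14,0,0,0,0,0,0.1,0,0,0,0,0,0,-1,0,0,0,0,0,0,-1,0,0,0,0,0,0,-1,0,0,0,0,0,0,-1],
  "newtons": 60
}}

```text
clock: 5.5
position: [0.573, -0.3129, 0.0024]
ee_rot: [0.332, 0.561, 0.712, -0.261]
contact_force: [1.1, 0.9, 1.0]
width: 0.0151
```

```bash
python3 look.py e scene top
python3 - <<'E'
from h import *
for n,(x0,y0,w,h) in dict(top=(420,140,200,150),scene=(80,150,200,150)).items():
    I=cv2.imread(f"pics/{n}_e.png")[y0:y0+h,x0:x0+w];cv2.imwrite(f"pics/{n}_ec.png",cv2.resize(I,None,fx=4,fy=4,interpolation=cv2.INTER_CUBIC))
E
```

```text
t 5.5 p [ 0.573  -0.3129  0.0024] q [-0.81  0.88  1.13  0.34  1.75 -1.09] F [1.11 0.86 1.01] w 0.0151
[[-0.15, 0.972, 0.179], [0.626, 0.233, -0.744], [-0.765, 0.001, -0.644]]
scene [[170.4, 238.5]]
scene [[163.3, 234.3]]
top [[468.5, 223.3]]
top [[474.8, 221.7]]
```

View pics/scene_ec.png

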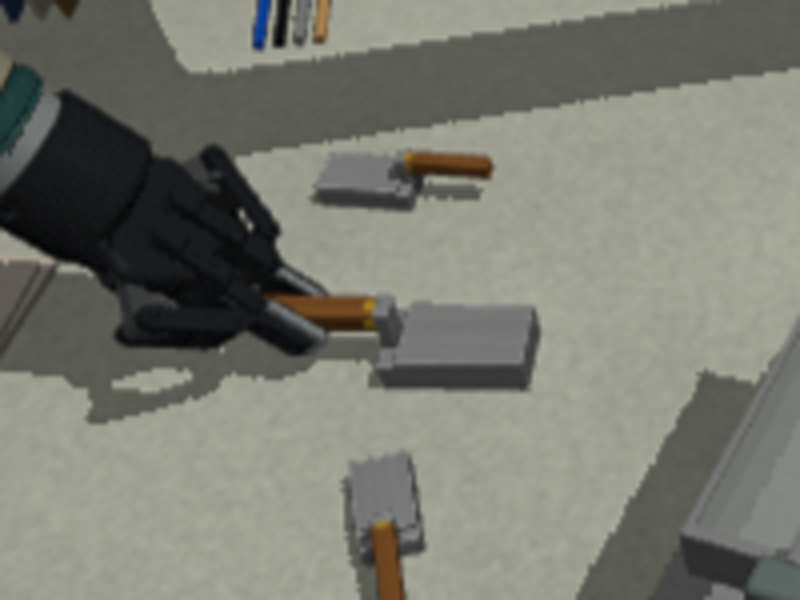

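Run:
```python
from h import *
t=np.load("top0.npz");C=cloud(t);Z=C[...,2]
m=np.zeros(Z.shape,bool);m[118:252,243:388]=1
b=m&(Z>.018)&(Z<.055);n,lab,st,_=cv2.connectedComponentsWithStats(b.astype(np.uint8))
for i in range(1,n):
    if st[i,4]>150: print(st[i], cv2.minAreaRect((C[lab==i][:,:2]*1000).astype(np.float32)))
allb=m&(Z>.018)&(Z<.055); print("base",cv2.minAreaRect((C[allb][:,:2]*1000).astype(np.float32)))
# line fits: base outer edges
def line(pts):
    v=cv2.fitLine(np.array(pts,np.float32),cv2.DIST_HUBER,0,.01,.01).ravel();return v
# left edge (max y) per row; right edge (min y)
for nm,f in(("ymax",np.argmax),("ymin",np.argmin)):
    P=[]
    for r in range(150,225):
        cc=np.where(allb[r])[0]
        if len(cc): k=cc[f(C[r,cc,1])];P.append(C[r,k,:2])
    v=line(P);print(nm,v.round(4),"yaw of edge",np.arctan2(v[1],v[0]))
hi=m&(Z>.16)&(Z<.18)
for nm,r0,r1 in(("near",226,240),("far",120,141)):
    mm=hi.copy();mm[:r0]=0;mm[r1:]=0
    q=(C[mm][:,:2]*1000).astype(np.float32);print(nm,len(q),cv2.minAreaRect(q),np.percentile(q,[2,98],0))
rol=m&(Z>.09)&(Z<.135);I=t["color"];bl=rol&(I.max(-1)<30);q=C[bl]
print("roller",len(q),q.mean(0),np.percentile(q[:,2],[50,90]));
P=[];
for r in range(155,215):
    cc=np.where(bl[r])[0]
    if len(cc)>5: P.append([C[r,cc,0].mean(),C[r,cc,1].mean()])
print(line(P).round(4))
gr=(I.max(-1)<35);mm=np.zeros_like(gr);mm[244:285,310:330]=1;q=C[gr&mm&(Z>.15)];print("grip",len(q),q.mean(0),cv2.minAreaRect((q[:,:2]*1000).astype(np.float32)))
```

```text
[ 247  134   56  108 4633] ((661.0752563476562, 145.2451171875), (122.6318130493164, 251.2076416015625), 84.47281646728516)
[ 327  143   56  106 2115] ((642.4522094726562, -40.110801696777344), (108.8816909790039, 251.4635772705078), 83.55525970458984)
[301 146  19  83 492] ((657.7662353515625, 66.99308776855469), (28.449804306030273, 193.1588897705078), 85.62175750732422)
base ((652.1347045898438, 56.34484100341797), (300.7982482910156, 251.1428985595703), 84.1803970336914)
ymax [ 0.995  -0.1001  0.6438  0.2063] yaw of edge -0.10022284
ymin [ 0.995  -0.0997  0.6588 -0.0938] yaw of edge -0.099847086
near 613 ((542.4901123046875, 43.85676193237305), (28.268653869628906, 148.93565368652344), 0.34793537855148315) [[529.02674316 -22.11175735]
 [555.93176514 115.86180664]]
far 559 ((755.1826782226562, 23.741466522216797), (147.36819458007812, 28.707653045654297), 85.32015228271484) [[741.57563965 -31.53722267]
 [771.76117187  92.56239044]]
roller 1621 [0.65561273 0.03872887 0.11796996] [0.11891176 0.12387375]
[ 0.9948 -0.1016  0.6525  0.0383]
grip 183 [0.48026205 0.0440021  0.18343085] ((480.1578674316406, 44.05572509765625), (11.938899040222168, 67.40415954589844), 83.98917388916016)
```

```bash
cat >> h.py <<'E'
YAW=1.471;XP=np.array([np.cos(YAW),np.sin(YAW),0]);YP=np.array([-np.sin(YAW),np.cos(YAW),0]);NIP=np.array([.650,.0365,.040])
def gtcp(x,y=0,z=0): return NIP+XP*(x-.0539)+YP*y+np.array([0,0,z+.0024])
def press(p): d=np.array(p)-NIP;return np.array([d@XP,d@YP,d[2]])
E
python3 - <<'E'
from h import *
from rig import readout
M=rot_target(YAW,.7,-1);M0=q2R(readout.get_state()["ee_rot"]).as_matrix()
p=readout.get_state()["position"]
plan([(p+[0,0,.06],M0,2),(gtcp(-.17,0,.035),M,6),(gtcp(-.10,0,.006),M,4),(gtcp(-.07,0,.001),M,2)],-1)
E
```

```text
from [ 0.573  -0.3129  0.0024] q [-0.81  0.88  1.13  0.34  1.75 -1.09] t 5.6
[-0.38, 0, -0.32, 0, 0, 0, -1, -0.39, 0, -0.32, 0, 0, 0, -1]
end [ 0.5731 -0.3133  0.0625] err [-0.0001  0.0004 -0.0001]
[0.17, 0.23, -0.26, 0.61, 0, 0.51, -1, 0.17, 0.21, -0.27, 0.61, 0, 0.52, -1, 0.18, 0.19, -0.28, 0.61, 0, 0.51, -1, 0.19, 0.18, -0.29, 0.62, 0, 0.52, -1, 0.19, 0.16, -0.3, 0.61, 0, 0.51, -1, 0.2, 0.13, -0.3, 0.62, 0.01, 0.52, -1]
end [ 0.6275 -0.1864  0.0777] err [ 0.0002  0.0001 -0.0003]
[0.28, 0, -0.14, -0, -0, -0, -1, 0.28, 0, -0.15, -0, -0, -0, -1, 0.28, 0, -0.14, -0, -0, -0, -1, 0.29, 0, -0.15, -0, -0, -0, -1]
end [ 0.6345 -0.1164  0.0483] err [ 0.0002 -0.0002  0.0001]
[0.19, 0, -0.16, -0, -0, -0, -1, 0.19, 0, -0.17, -0, -0, -0, -1]
end [ 0.6375 -0.0867  0.0436] err [ 0.0002 -0.0001 -0.0002]
```

Request:
{"op": "carry_out", "data": {
  "deltas": [-0.38,0,-0.32,0,0,0,-1,-0.39,0,-0.32,0,0,0,-1,0.17,0.23,-0.26,0.61,0,0.51,-1,0.17,0.21,-0.27,0.61,0,0.52,-1,0.18,0.19,-0.28,0.61,0,0.51,-1,0.19,0.18,-0.29,0.62,0,0.52,-1,0.19,0.16,-0.3,0.61,0,0.51,-1,0.2,0.13,-0.3,0.62,0.01,0.52,-1,0,0,0,0,0,0,-1]
}}

```text
clock: 6.72
position: [0.6267, -0.1851, 0.0776]
ee_rot: [0.283, 0.672, 0.609, -0.313]
contact_force: [-0.5, -0.6, -2.6]
width: 0.015
```

```bash
python3 look.py f scene top
python3 - <<'E'
from h import *
for n,(x0,y0,w,h) in dict(top=(300,120,200,150),scene=(130,170,200,150)).items():
    I=cv2.imread(f"pics/{n}_f.png")[y0:y0+h,x0:x0+w];cv2.imwrite(f"pics/{n}_fc.png",cv2.resize(I,None,fx=4,fy=4,interpolation=cv2.INTER_CUBIC))
M=rot_target(YAW,.7,-1)
plan([(gtcp(-.10,0,.006),M,4),(gtcp(-.07,0,.001),M,2)],-1)
E
```

```text
t 6.72 p [ 0.6267 -0.1851  0.0776] q [-0.72  0.68  1.37  0.55  1.55 -0.77] F [-0.5  -0.64 -2.62] w 0.015
[[0.062, 0.995, -0.075], [0.641, -0.098, -0.761], [-0.765, -0.001, -0.644]]
scene [[208.6, 246.2]]
scene [[201.8, 240.0]]
top [[419.8, 197.7]]
top [[426.1, 197.5]]
from [ 0.6272 -0.1871  0.0771] q [-0.72  0.68  1.37  0.55  1.55 -0.77] t 6.83
[0.28, 0, -0.15, 0, 0.01, 0, -1, 0.28, 0, -0.15, 0, 0, 0, -1, 0.28, 0, -0.15, 0, 0.01, 0, -1, 0.29, 0.01, -0.15, 0.01, 0, 0.01, -1]
end [ 0.6348 -0.1164  0.0484] err [-0.0001 -0.0003  0.    ]
[0.19, -0, -0.16, -0, 0, -0, -1, 0.19, -0, -0.17, -0, 0, -0, -1]
end [ 0.6378 -0.0867  0.0437] err [-0.0001 -0.0001 -0.0003]
```

View pics/scene_fc.png

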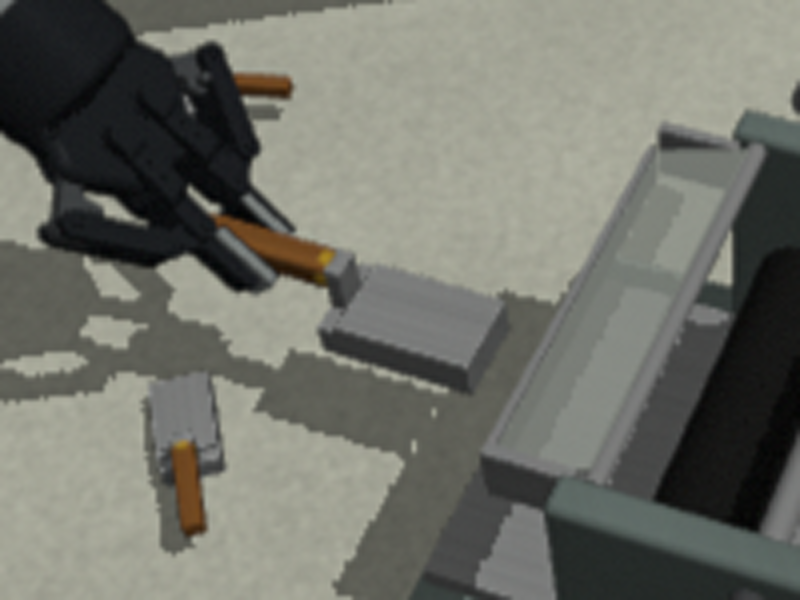

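View pics/top_fc.png

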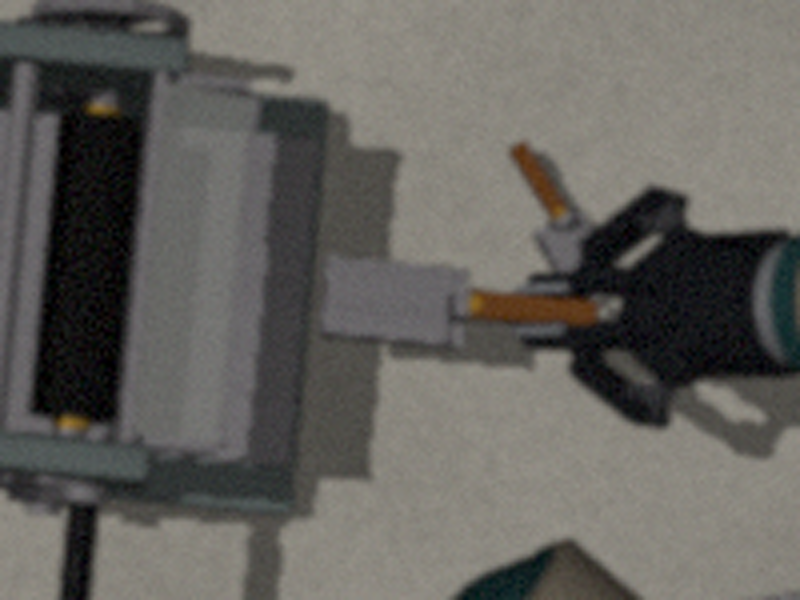

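Request:
{"op": "carry_out", "data": {
  "deltas": [0.28,0,-0.15,0,0,0,-1,0.28,0,-0.15,0,0,0,-1,0.28,0,-0.15,0,0,0,-1,0.29,0,-0.15,0,0,0,-1,0.19,0,-0.16,0,0,0,-1,0.19,0,-0.17,0,0,0,-1,0,0,0,0,0,0,-1]
}}

```text
clock: 7.7
position: [0.6372, -0.0842, 0.0444]
ee_rot: [0.283, 0.672, 0.609, -0.312]
contact_force: [0.1, 0.5, -3.4]
width: 0.0152
```

```bash
python3 look.py g scene
python3 - <<'E'
from h import *
for n,(x0,y0,w,h) in dict(scene=(150,170,200,150)).items():
    I=cv2.imread(f"pics/{n}_g.png")[y0:y0+h,x0:x0+w];cv2.imwrite(f"pics/{n}_gc.png",cv2.resize(I,None,fx=4,fy=4,interpolation=cv2.INTER_CUBIC))
E
```

```text
t 7.7 p [ 0.6372 -0.0842  0.0444] q [-0.6   0.66  1.52  0.61  1.39 -0.75] F [ 0.09  0.45 -3.36] w 0.0152
[[0.063, 0.995, -0.075], [0.642, -0.098, -0.761], [-0.764, -0.0, -0.645]]
scene [[257.0, 270.2]]
scene [[250.7, 264.3]]
```

View pics/scene_gc.png

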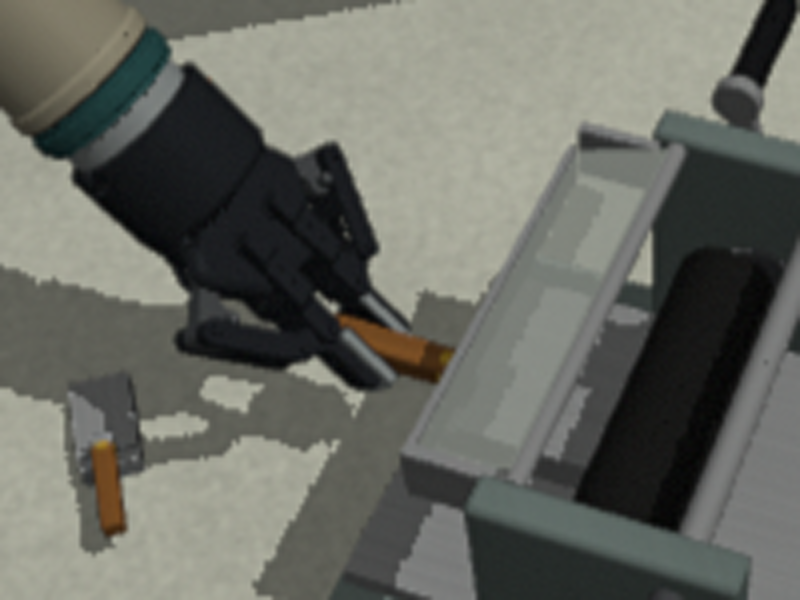

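Request:
{"op": "carry_out", "data": {
  "deltas": [0.025,0,0.02,0,0,0,-1,0,0,0,0,0,0,-1]
}}

```text
clock: 8.0
position: [0.6379, -0.0864, 0.0426]
ee_rot: [0.283, 0.673, 0.608, -0.313]
contact_force: [-0.2, -0.1, -2.4]
width: 0.015
```

Request:
{"op": "carry_out", "data": {
  "deltas": [0.02,0,0.015,0,0,0,-1,0,0,0,0,0,0,-1]
}}

```text
clock: 8.25
position: [0.6379, -0.0865, 0.0423]
ee_rot: [0.283, 0.673, 0.608, -0.312]
contact_force: [-2.3, -3.0, 5.2]
width: 0.0154
```

Request:
{"op": "carry_out", "data": {
  "deltas": [-0.008,0,-0.006,0,0,0,-1,0.13,0,-0.15,0,0,0,-1,0.13,0,-0.15,0,0,0,-1,0.13,0,-0.15,0,0,0,-1]
}}

```text
clock: 8.75
position: [0.6423, -0.0508, 0.0423]
ee_rot: [0.284, 0.673, 0.607, -0.312]
contact_force: [-0.4, -6.1, 6.5]
width: 0.0152
```

Request:
{"op": "carry_out", "data": {
  "deltas": [0.13,0,-0.15,0,0,0,-1,0.13,0,-0.15,0,0,0,-1,0,0,0,0,0,0,-1]
}}

```text
clock: 9.12
position: [0.6445, -0.0252, 0.0422]
ee_rot: [0.283, 0.673, 0.608, -0.311]
contact_force: [1.4, 0.4, 5.3]
width: 0.0154
```

```bash
python3 look.py h scene top
python3 - <<'E'
from h import *
from rig import readout
p=readout.get_state()["position"];print("gauge x",press(p)+[.0539,0,-.0024])
for n,(x0,y0,w,h) in dict(top=(250,110,200,150),scene=(200,150,200,150)).items():
    I=cv2.imread(f"pics/{n}_h.png")[y0:y0+h,x0:x0+w];cv2.imwrite(f"pics/{n}_hc.png",cv2.resize(I,None,fx=4,fy=4,interpolation=cv2.INTER_CUBIC))
E
```

```text
t 9.12 p [ 0.6445 -0.0252  0.0422] q [-0.52  0.64  1.58  0.65  1.32 -0.72] F [1.36 0.37 5.3 ] w 0.0154
[[0.066, 0.995, -0.075], [0.643, -0.1, -0.759], [-0.763, 0.002, -0.646]]
scene [[284.5, 279.7]]
scene [[278.4, 273.8]]
top [[349.2, 192.2]]
top [[354.6, 192.0]]
gauge x [-0.0080999  -0.00068864 -0.0002741 ]
```

View pics/scene_hc.png

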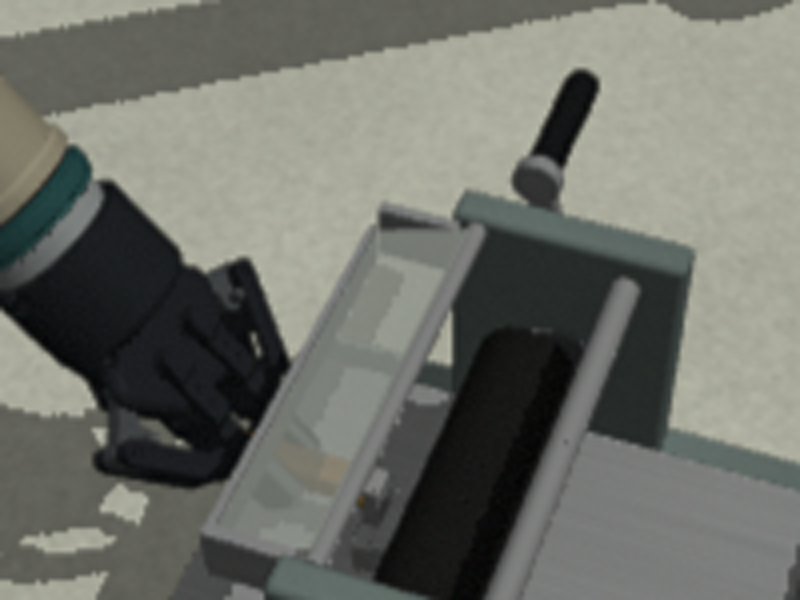

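View pics/top_hc.png

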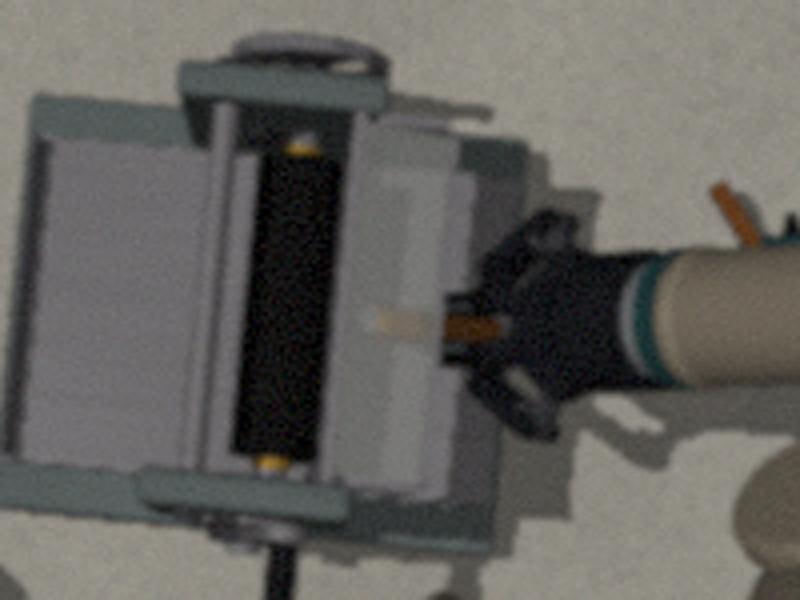

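```bash
cat >> h.py <<'E'
LA=NIP+.014*XP+.172*YP+np.array([0,0,.0485]);OFF=.045
def lrot(th):
    z=np.array([0,0,1.]);x=np.sin(th)*XP-np.cos(th)*z;y=-(np.cos(th)*XP+np.sin(th)*z);return np.c_[x,y,np.cross(x,y)]
def G(th): return LA-.09*np.sin(th)*XP+np.array([0,0,.09*np.cos(th)])
def ltcp(th,back=0): return G(th)+(OFF-back)*lrot(th)[:,0]
E
python3 - <<'E'
from h import *
from rig import readout
s=readout.get_state();p=s["position"];M0=q2R(s["ee_rot"]).as_matrix();th=.27
p1=p-.11*M0[:,0];T=lrot(th);a=ltcp(th,.08);print(G(th),a)
rv=R.from_matrix(M0.T@T).as_rotvec();print(np.degrees(rv))
Mm=M0@R.from_rotvec(rv*.25).as_matrix()
plan([(p1,M0,4),(p1+[-.02,-.0,.12],Mm,6),(a+[0,0,.02],T,17),(a,T,1)],.2)
E
```

```text
[0.4778589  0.04368045 0.17523938] [0.47692879 0.03439129 0.20897136]
[ 88.44836866 -19.56171005  19.37966032]
from [ 0.6445 -0.0253  0.0421] q [-0.52  0.64  1.58  0.66  1.32 -0.72] t 9.22
[-0.46, 0, -0, 0, 0, 0, 0.2, -0.46, -0, 0, 0, 0, 0, 0.2, -0.46, -0, 0, 0, 0, 0, 0.2, -0.45, -0, 0, 0, 0, 0, 0.2]
end [ 0.6372 -0.0959  0.1259] err [-0.     -0.0001  0.0002]
[-0.26, -0.05, -0.21, 0.92, -0.2, 0.2, 0.2, -0.26, -0.07, -0.2, 0.92, -0.2, 0.2, 0.2, -0.27, -0.07, -0.2, 0.92, -0.21, 0.2, 0.2, -0.27, -0.08, -0.19, 0.92, -0.2, 0.2, 0.2, -0.27, -0.09, -0.18, 0.92, -0.21, 0.21, 0.2, -0.28, -0.1, -0.16, 0.93, -0.2, 0.2, 0.2]
end [ 0.6172 -0.0962  0.246 ] err [-0.      0.0002 -0.    ]
[0.07, -0.17, -0.02, 0.98, -0.22, 0.21, 0.2, 0.07, -0.18, -0.01, 0.98, -0.22, 0.21, 0.2, 0.06, -0.18, 0, 0.97, -0.21, 0.21, 0.2, 0.06, -0.18, 0.01, 0.98, -0.22, 0.21, 0.2, 0.06, -0.18, 0.03, 0.98, -0.21, 0.21, 0.2, 0.06, -0.18, 0.04, 0.97, -0.21, 0.22, 0.2, 0.05, -0.17, 0.05, 0.97, -0.22, 0.21, 0.2, 0.05, -0.17, 0.06, 0.98, -0.21, 0.22, 0.2, 0.05, -0.17, 0.07, 0.97, -0.22, 0.21, 0.2, 0.05, -0.16, 0.08, 0.98, -0.21, 0.22, 0.2]
[0.05, -0.16, 0.09, 0.98, -0.22, 0.21, 0.2, 0.05, -0.15, 0.1, 0.97, -0.21, 0.22, 0.2, 0.04, -0.15, 0.11, 0.98, -0.22, 0.21, 0.2, 0.04, -0.14, 0.12, 0.97, -0.21, 0.22, 0.2, 0.05, -0.13, 0.13, 0.98, -0.22, 0.21, 0.2, 0.04, -0.12, 0.13, 0.97, -0.21, 0.22, 0.2, 0.05, -0.11, 0.14, 0.98, -0.22, 0.21, 0.2]
end [0.4771 0.0342 0.2288] err [-0.0002  0.0002  0.0001]
[0.32, 0.09, 0, -0, 0, 0, 0.2]
end [0.4771 0.0341 0.2089] err [-0.0002  0.0002  0.0001]
```

Request:
{"op": "carry_out", "data": {
  "deltas": [0,0,0,0,0,0,0.2,0,0,0,0,0,0,0.2,-0.46,0,0,0,0,0,0.2,-0.46,0,0,0,0,0,0.2,-0.46,0,0,0,0,0,0.2,-0.45,0,0,0,0,0,0.2]
}}

```text
clock: 9.98
position: [0.6358, -0.0975, 0.1246]
ee_rot: [0.282, 0.672, 0.609, -0.313]
contact_force: [1.3, 0.2, -0.8]
width: 0.0514
```

Request:
{"op": "carry_out", "data": {
  "deltas": [-0.26,-0.05,-0.21,0.92,-0.2,0.2,0.2,-0.26,-0.07,-0.2,0.92,-0.2,0.2,0.2,-0.27,-0.07,-0.2,0.92,-0.21,0.2,0.2,-0.27,-0.08,-0.19,0.92,-0.2,0.2,0.2,-0.27,-0.09,-0.18,0.92,-0.21,0.21,0.2,-0.28,-0.1,-0.16,0.93,-0.2,0.2,0.2]
}}

```text
clock: 10.72
position: [0.6161, -0.0969, 0.2447]
ee_rot: [0.186, 0.725, 0.495, -0.441]
contact_force: [0.7, 0.5, -0.2]
width: 0.0515
```

Request:
{"op": "carry_out", "data": {
  "deltas": [0.07,-0.17,-0.02,0.98,-0.22,0.21,0.2,0.07,-0.18,-0.01,0.98,-0.22,0.21,0.2,0.06,-0.18,0,0.97,-0.21,0.21,0.2,0.06,-0.18,0.01,0.98,-0.22,0.21,0.2,0.06,-0.18,0.03,0.98,-0.21,0.21,0.2,0.06,-0.18,0.04,0.97,-0.21,0.22,0.2,0.05,-0.17,0.05,0.97,-0.22,0.21,0.2,0.05,-0.17,0.06,0.98,-0.21,0.22,0.2,0.05,-0.17,0.07,0.97,-0.22,0.21,0.2,0.05,-0.16,0.08,0.98,-0.21,0.22,0.2]
}}

```text
clock: 11.98
position: [0.5331, -0.0197, 0.2338]
ee_rot: [0.001, 0.745, 0.251, -0.618]
contact_force: [0.3, -0.4, 0.1]
width: 0.0509
```

Request:
{"op": "carry_out", "data": {
  "deltas": [0.05,-0.16,0.09,0.98,-0.22,0.21,0.2,0.05,-0.15,0.1,0.97,-0.21,0.22,0.2,0.04,-0.15,0.11,0.98,-0.22,0.21,0.2,0.04,-0.14,0.12,0.97,-0.21,0.22,0.2,0.05,-0.13,0.13,0.98,-0.22,0.21,0.2,0.04,-0.12,0.13,0.97,-0.21,0.22,0.2,0.05,-0.11,0.14,0.98,-0.22,0.21,0.2]
}}

```text
clock: 12.85
position: [0.4756, 0.0336, 0.227]
ee_rot: [-0.13, 0.703, 0.058, -0.697]
contact_force: [-0.1, -0.7, 0.2]
width: 0.0513
```

```bash
python3 look.py i scene top
python3 - <<'E'
from h import *
for n,(x0,y0,w,h) in dict(top=(240,120,200,150),scene=(220,130,200,150)).items():
    I=cv2.imread(f"pics/{n}_i.png")[y0:y0+h,x0:x0+w];cv2.imwrite(f"pics/{n}_ic.png",cv2.resize(I,None,fx=4,fy=4,interpolation=cv2.INTER_CUBIC))
E
```

```text
t 12.85 p [0.4756 0.0336 0.227 ] q [-0.3   0.11  1.69  0.26  1.4   1.32] F [-0.14 -0.68  0.21] w 0.0513
[[0.023, -0.098, -0.995], [0.262, -0.96, 0.101], [-0.965, -0.263, 0.004]]
scene [[335.6, 157.2]]
scene [[333.4, 148.9]]
top [[323.6, 264.1]]
top [[326.0, 264.3]]
```

View pics/scene_ic.png

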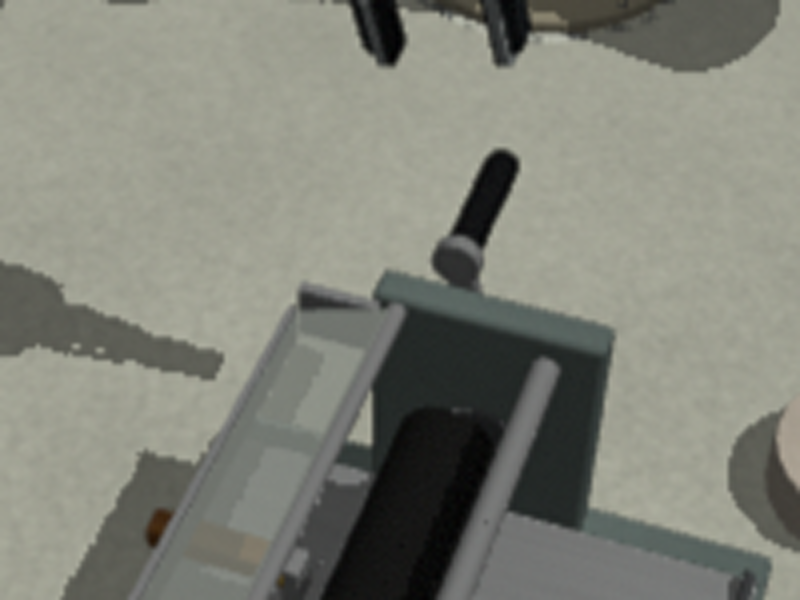

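View pics/top_ic.png

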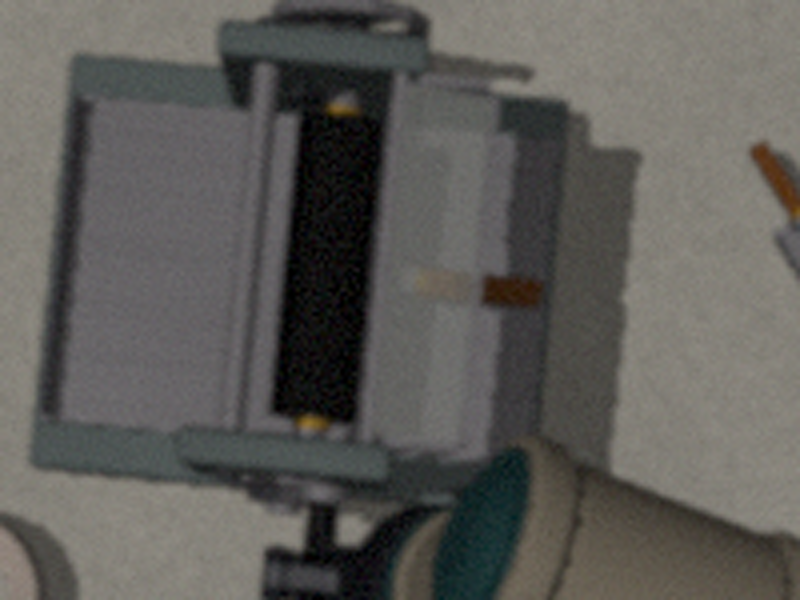

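Run:
```python
from h import *
T=lrot(.27)
plan([(ltcp(.27,.05),T,2),(ltcp(.27,0),T,4)],.2)
t=np.load("top_i.npz")
for x in(-.012,-.010,-.008,-.006,-.004): print(x,proj(t,NIP+XP*(x-.110)+[0,0,.046])[0])
```

```text
from [0.4753 0.0343 0.2271] q [-0.29  0.11  1.69  0.27  1.4   1.32] t 12.95
[0.4, 0.04, -0.01, 0.01, 0.03, -0.02, 0.2, 0.39, 0.03, -0.02, 0.01, 0.03, -0.02, 0.2]
end [0.4778 0.0426 0.1803] err [-0.0001 -0.0002 -0.0003]
[0.21, 0, 0, -0, -0, 0, 0.2, 0.21, 0, 0, -0, -0, 0, 0.2, 0.21, 0, 0, -0, -0, 0, 0.2, 0.21, 0, 0, -0, -0, 0, 0.2]
end [0.4792 0.0559 0.1317] err [-0.0001 -0.0003  0.0001]
-0.012 [376.17922444 192.59318744]
-0.01 [375.30211344 192.51006197]
-0.008 [374.42504455 192.4269405 ]
-0.006 [373.54801778 192.34382301]
-0.004 [372.67103311 192.26070952]
```

Request:
{"op": "carry_out", "data": {
  "deltas": [0.4,0.04,-0.01,0.01,0.03,-0.02,0.2,0.39,0.03,-0.02,0.01,0.03,-0.02,0.2,0.21,0,0,0,0,0,0.2,0.21,0,0,0,0,0,0.2,0.21,0,0,0,0,0,0.2,0.21,0,0,0,0,0,0.2]
}}

```text
clock: 13.7
position: [0.4806, 0.0552, 0.1316]
ee_rot: [-0.13, 0.705, 0.06, -0.694]
contact_force: [0.8, 0.2, 0.2]
width: 0.0512
```

```bash
python3 look.py j scene top
python3 - <<'E'
from h import *
for n,(x0,y0,w,h) in dict(top=(240,180,150,112),scene=(270,120,150,112)).items():
    I=cv2.imread(f"pics/{n}_j.png")[y0:y0+h,x0:x0+w];cv2.imwrite(f"pics/{n}_jc.png",cv2.resize(I,None,fx=5,fy=5,interpolation=cv2.INTER_CUBIC))
E
```

```text
t 13.7 p [0.4806 0.0552 0.1316] q [-0.25  0.19  1.85  0.29  1.15  1.29] F [0.83 0.25 0.23] w 0.0512
[[0.029, -0.097, -0.995], [0.265, -0.959, 0.101], [-0.964, -0.267, -0.002]]
scene [[343.5, 197.5]]
scene [[341.6, 190.4]]
top [[314.2, 261.9]]
top [[316.2, 262.1]]
```

View pics/scene_jc.png

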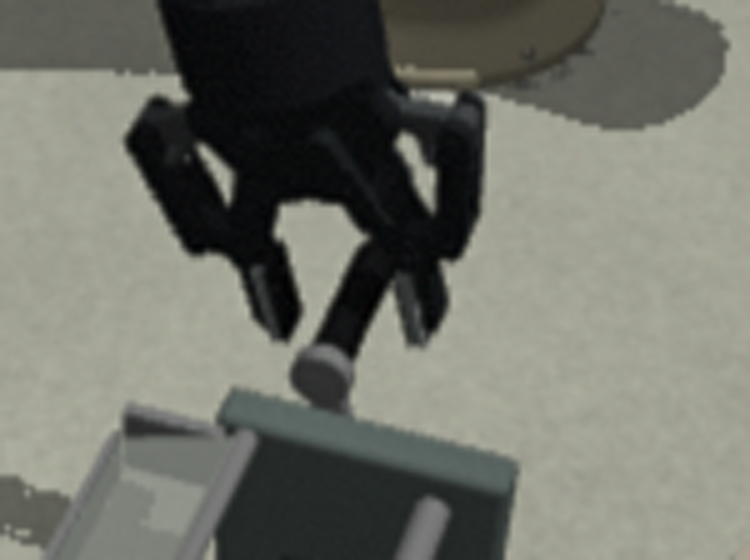

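Request:
{"op": "carry_out", "data": {
  "deltas": [0,0,0,0,0,0,-0.52,0,0,0,0,0,0,-0.52,0,0,0,0,0,0,-0.52],
  "newtons": 20
}}

```text
clock: 14.18
position: [0.4809, 0.0555, 0.1328]
ee_rot: [-0.131, 0.706, 0.06, -0.694]
contact_force: [0.7, 2.5, 1.4]
width: 0.0206
```

Request:
{"op": "carry_out", "data": {
  "deltas": [0.002,0.052,0,0,0,-1,-0.52,0.002,0.052,0,0,0,-1,-0.52]
}}

```text
clock: 14.42
position: [0.4803, 0.0503, 0.1311]
ee_rot: [-0.18, 0.7, 0.11, -0.683]
contact_force: [1.4, 2.9, -0.9]
width: 0.0202
```

```bash
cat > lev.py <<'E'
from h import *
from rig import readout
s=readout.get_state();M=q2R(s["ee_rot"]).as_matrix();p=s["position"]
g=p-OFF*M[:,0];d=g-LA;th=np.arctan2(-(d@XP),d[2]);r=np.hypot(d@XP,d[2])
tang=-np.cos(th)*XP-np.sin(th)*np.array([0,0,1]);F=s["contact_force"]
print("t",round(s["clock"],2),"th",round(th,3),"r",round(r,4),"yp",round(d@YP,4),"lean",round(np.arctan2(M[:,0]@XP,-M[2,0]),3),"Ft",round(F@tang,2),"F",F.round(2),"Mom",s["moment"].round(3),"w",round(s["width"],4),"q",s["qpos"].round(2))
E
python3 lev.py
```

```text
t 14.43 th 0.398 r 0.0909 yp -0.0016 lean 0.413 Ft -2.42 F [ 1.38  2.86 -0.85] Mom [ 0.281 -0.037  0.011] w 0.0202 q [-0.37  0.22  1.88  0.43  1.2   1.11]
```

Request:
{"op": "carry_out", "data": {
  "deltas": [0.002,0.052,0,0,0,-1,-0.52,0.002,0.052,0,0,0,-1,-0.52,0.002,0.052,0,0,0,-1,-0.52]
}}

```text
clock: 14.8
position: [0.4793, 0.0416, 0.1262]
ee_rot: [-0.25, 0.684, 0.182, -0.66]
contact_force: [1.1, 4.1, -0.2]
width: 0.0204
```

```bash
python3 lev.py
```

```text
t 14.8 th 0.613 r 0.0908 yp -0.0015 lean 0.623 Ft -3.29 F [ 1.1   4.06 -0.18] Mom [ 0.118 -0.064 -0.019] w 0.0204 q [-0.53  0.29  1.9   0.59  1.29  0.87]
```

Request:
{"op": "carry_out", "data": {
  "deltas": [0.002,0.052,0,0,0,-1,-0.52]
}}

```text
clock: 14.92
position: [0.479, 0.039, 0.1243]
ee_rot: [-0.273, 0.677, 0.206, -0.651]
contact_force: [1.4, 4.7, 0.4]
width: 0.0206
```

```bash
python3 lev.py
```

```text
t 14.93 th 0.683 r 0.0908 yp -0.0015 lean 0.692 Ft -4.01 F [1.43 4.7  0.43] Mom [ 0.1   -0.003 -0.021] w 0.0206 q [-0.57  0.32  1.91  0.63  1.32  0.81]
```

```bash
python3 look.py k top
cat > rol.py <<'E'
from h import *
import sys
for tag in sys.argv[1:]:
    t=np.load(f"top{tag}.npz");C=cloud(t);Z=C[...,2];I=t["color"]
    m=np.zeros(Z.shape,bool);m[152:216,308:334]=1
    bl=m&(I.max(-1)<30)&(Z>.085)&(Z<.14);q=C[bl];X=(q-NIP)@XP
    # fit circle-top: z = zc + sqrt(R^2-(X-x0)^2)
    from scipy.optimize import least_squares
    Rr=.025
    r=least_squares(lambda a:a[0]+np.sqrt(np.clip(Rr**2-(X-a[1])**2,1e-6,None))-(q[:,2]-.04),[.06,.002],loss="soft_l1",f_scale=.004)
    print(tag,len(q),"axis h above bed",r.x.round(4),"range X",np.percentile(X,[2,98]).round(3),"roller med z",np.median(q[:,2]).round(4))
E
python3 rol.py 0 _i _k
```

```text
t 14.93 p [0.479  0.039  0.1243] q [-0.57  0.32  1.91  0.63  1.32  0.81] F [1.43 4.7  0.43] w 0.0206
[[0.067, -0.076, -0.995], [0.635, -0.766, 0.102], [-0.77, -0.638, -0.003]]
top [[321.6, 262.7]]
top [[327.0, 263.2]]
0 1282 axis h above bed [0.0573 0.0026] range X [-0.019  0.024] roller med z 0.119
_i 1268 axis h above bed [0.0574 0.0026] range X [-0.019  0.024] roller med z 0.1191
_k 1214 axis h above bed [0.0519 0.0001] range X [-0.02   0.021] roller med z 0.114
```

Request:
{"op": "carry_out", "data": {
  "deltas": [0.001,0.026,0,0,0,-0.5,-0.52,0.001,0.026,0,0,0,-0.5,-0.52]
}}

```text
clock: 15.22
position: [0.4787, 0.0369, 0.122]
ee_rot: [-0.295, 0.67, 0.229, -0.642]
contact_force: [0.9, 1.8, 2.1]
width: 0.0209
```

```bash
python3 lev.py
```

```text
t 15.22 th 0.751 r 0.0904 yp -0.0014 lean 0.761 Ft -2.76 F [0.89 1.78 2.05] Mom [ 0.123 -0.065 -0.122] w 0.0209 q [-0.61  0.36  1.92  0.66  1.35  0.74]
```

Request:
{"op": "carry_out", "data": {
  "deltas": [0.001,0.026,0,0,0,-0.5,-0.52]
}}

```text
clock: 15.35
position: [0.4786, 0.0356, 0.1207]
ee_rot: [-0.306, 0.666, 0.241, -0.636]
contact_force: [0.7, 2.6, 2.3]
width: 0.0204
```

```bash
python3 lev.py
```

```text
t 15.35 th 0.789 r 0.0904 yp -0.0014 lean 0.796 Ft -3.5 F [0.69 2.63 2.26] Mom [ 0.079 -0.118 -0.103] w 0.0204 q [-0.63  0.38  1.92  0.68  1.37  0.71]
```

Request:
{"op": "carry_out", "data": {
  "deltas": [0.001,0.026,0,0,0,-0.5,-0.52]
}}

```text
clock: 15.48
position: [0.4785, 0.0343, 0.1193]
ee_rot: [-0.317, 0.661, 0.252, -0.631]
contact_force: [0.9, 2.2, 2.1]
width: 0.0204
```

```bash
python3 lev.py;python3 look.py l top|head -1; python3 rol.py _l
```

```text
t 15.47 th 0.827 r 0.0903 yp -0.0014 lean 0.831 Ft -3.11 F [0.9  2.19 2.14] Mom [ 0.141 -0.08  -0.149] w 0.0204 q [-0.65  0.4   1.93  0.7   1.39  0.68]
t 15.47 p [0.4785 0.0343 0.1193] q [-0.65  0.4   1.93  0.7   1.39  0.68] F [0.9  2.19 2.14] w 0.0204
_l 1193 axis h above bed [ 0.0499 -0.0005] range X [-0.02   0.021] roller med z 0.1119
```

Request:
{"op": "carry_out", "data": {
  "deltas": [0.001,0.026,0,0,0,-0.5,-0.52]
}}

```text
clock: 15.65
position: [0.4782, 0.0334, 0.1181]
ee_rot: [-0.328, 0.657, 0.264, -0.625]
contact_force: [-0.0, 2.4, 2.0]
width: 0.0203
```

```bash
python3 lev.py
```

```text
t 15.65 th 0.861 r 0.0902 yp -0.0013 lean 0.865 Ft -3.01 F [-0.03  2.35  1.96] Mom [ 0.083 -0.105 -0.082] w 0.0203 q [-0.67  0.42  1.93  0.71  1.4   0.65]
```

Request:
{"op": "carry_out", "data": {
  "deltas": [0.001,0.026,0,0,0,-0.5,-0.52]
}}

```text
clock: 15.78
position: [0.4781, 0.0324, 0.1168]
ee_rot: [-0.339, 0.652, 0.275, -0.62]
contact_force: [1.4, 2.4, 2.7]
width: 0.0206
```

```bash
python3 lev.py;python3 look.py m top|head -1; python3 rol.py _m
```

```text
t 15.78 th 0.898 r 0.0902 yp -0.0013 lean 0.901 Ft -3.65 F [1.42 2.38 2.66] Mom [ 0.13  -0.163 -0.139] w 0.0206 q [-0.68  0.44  1.93  0.73  1.42  0.63]
t 15.78 p [0.4781 0.0324 0.1168] q [-0.68  0.44  1.93  0.73  1.42  0.63] F [1.42 2.38 2.66] w 0.0206
_m 1184 axis h above bed [ 0.0491 -0.0003] range X [-0.02   0.021] roller med z 0.1111
```

Request:
{"op": "carry_out", "data": {
  "deltas": [0.001,0.026,0,0,0,-0.5,-0.52]
}}

```text
clock: 15.95
position: [0.4779, 0.0315, 0.1156]
ee_rot: [-0.35, 0.647, 0.287, -0.614]
contact_force: [0.7, 2.2, 2.1]
width: 0.0203
```

```bash
python3 lev.py;python3 look.py n top|head -1; python3 rol.py _n
```

```text
t 15.95 th 0.931 r 0.0901 yp -0.0012 lean 0.935 Ft -3.03 F [0.68 2.19 2.1 ] Mom [ 0.053 -0.073 -0.116] w 0.0203 q [-0.7   0.47  1.93  0.74  1.44  0.6 ]
t 15.95 p [0.4779 0.0315 0.1156] q [-0.7   0.47  1.93  0.74  1.44  0.6 ] F [0.68 2.19 2.1 ] w 0.0203
_n 1184 axis h above bed [ 0.0486 -0.0005] range X [-0.02   0.021] roller med z 0.1105
```

Request:
{"op": "carry_out", "data": {
  "deltas": [0.001,0.026,0,0,0,-0.5,-0.52]
}}

```text
clock: 16.12
position: [0.4778, 0.0308, 0.1144]
ee_rot: [-0.361, 0.642, 0.298, -0.607]
contact_force: [0.2, 2.1, 2.9]
width: 0.0204
```

```bash
python3 lev.py;python3 look.py o top|head -1; python3 rol.py _o
```

```text
t 16.12 th 0.964 r 0.0901 yp -0.0011 lean 0.97 Ft -3.58 F [0.21 2.12 2.87] Mom [ 0.096 -0.063 -0.094] w 0.0204 q [-0.71  0.49  1.94  0.75  1.45  0.57]
t 16.12 p [0.4778 0.0308 0.1144] q [-0.71  0.49  1.94  0.75  1.45  0.57] F [0.21 2.12 2.87] w 0.0204
_o 1193 axis h above bed [ 0.0484 -0.0004] range X [-0.02   0.021] roller med z 0.1106
```

Request:
{"op": "carry_out", "data": {
  "deltas": [0.001,0.026,0,0,0,-0.5,-0.52]
}}

```text
clock: 16.3
position: [0.4777, 0.0301, 0.1133]
ee_rot: [-0.371, 0.637, 0.309, -0.601]
contact_force: [0.3, 1.6, 3.8]
width: 0.0205
```

```bash
python3 lev.py;python3 look.py p top|head -1; python3 rol.py _p
```

```text
t 16.3 th 0.996 r 0.09 yp -0.0011 lean 1.006 Ft -4.13 F [0.27 1.64 3.85] Mom [ 0.22  -0.079 -0.068] w 0.0205 q [-0.72  0.51  1.94  0.76  1.47  0.55]
t 16.3 p [0.4777 0.0301 0.1133] q [-0.72  0.51  1.94  0.76  1.47  0.55] F [0.27 1.64 3.85] w 0.0205
_p 1192 axis h above bed [ 0.0482 -0.0004] range X [-0.02   0.021] roller med z 0.1103
```

Request:
{"op": "carry_out", "data": {
  "deltas": [0.001,0.026,0,0,0,-0.5,-0.52]
}}

```text
clock: 16.48
position: [0.4776, 0.0293, 0.1121]
ee_rot: [-0.382, 0.631, 0.32, -0.594]
contact_force: [0.3, 2.0, 4.3]
width: 0.0208
```

```bash
python3 lev.py;python3 look.py q top|head -1; python3 rol.py _q
```

```text
t 16.48 th 1.03 r 0.09 yp -0.0011 lean 1.041 Ft -4.73 F [0.32 2.02 4.3 ] Mom [ 0.313 -0.041 -0.081] w 0.0208 q [-0.74  0.54  1.94  0.77  1.49  0.52]
t 16.48 p [0.4776 0.0293 0.1121] q [-0.74  0.54  1.94  0.77  1.49  0.52] F [0.32 2.02 4.3 ] w 0.0208
_q 1197 axis h above bed [ 0.0482 -0.0004] range X [-0.02   0.021] roller med z 0.1103
```

Request:
{"op": "carry_out", "data": {
  "deltas": [0,0,0,0,0,0,0.2,0,0,0,0,0,0,0.2,0,0,0,0,0,0,0.2],
  "newtons": 40
}}

```text
clock: 16.9
position: [0.4777, 0.0288, 0.1113]
ee_rot: [-0.381, 0.632, 0.319, -0.595]
contact_force: [-0.3, 0.0, 0.7]
width: 0.0513
```

Run:
```python
from h import *
from rig import readout
s=readout.get_state();p=s["position"];M0=q2R(s["ee_rot"]).as_matrix();T=rot_target(YAW,.7,-1)
e=gtcp(-.009,0,.0005);p1=e-.10*T[:,0]
rv=R.from_matrix(M0.T@T).as_rotvec();print(np.degrees(rv))
Mm=M0@R.from_rotvec(rv*.65).as_matrix()
r0=p-.09*M0[:,0]
plan([(r0,M0,4),(np.array([.57,-.12,.21]),Mm,15),(p1,T,9),(e-.03*T[:,0],T,3),(e,T,3)],.2)
```

```text
[-89.03998    -15.24673795  15.03439409]
from [0.4777 0.0288 0.1113] q [-0.73  0.53  1.94  0.77  1.49  0.52] t 16.9
[-0.38, -0, 0, 0, 0, 0, 0.2, -0.37, -0, -0, 0, 0, 0, 0.2, -0.38, -0, -0, 0, 0, 0, 0.2, -0.37, -0, -0, 0, 0, 0, 0.2]
end [ 0.4698 -0.0483  0.1571] err [0. 0. 0.]
[-0.09, -0.02, -0.12, -0.96, -0.17, 0.16, 0.2, -0.09, -0.01, -0.12, -0.96, -0.16, 0.16, 0.2, -0.09, 0, -0.12, -0.97, -0.17, 0.16, 0.2, -0.09, 0.01, -0.12, -0.96, -0.17, 0.16, 0.2, -0.09, 0.02, -0.11, -0.97, -0.16, 0.16, 0.2, -0.1, 0.03, -0.11, -0.96, -0.17, 0.16, 0.2, -0.1, 0.04, -0.11, -0.97, -0.17, 0.17, 0.2, -0.1, 0.05, -0.1, -0.96, -0.16, 0.16, 0.2, -0.1, 0.05, -0.1, -0.97, -0.17, 0.17, 0.2, -0.1, 0.06, -0.09, -0.96, -0.16, 0.16, 0.2]
[-0.09, 0.07, -0.09, -0.97, -0.17, 0.17, 0.2, -0.1, 0.08, -0.08, -0.96, -0.16, 0.16, 0.2, -0.1, 0.08, -0.08, -0.97, -0.17, 0.17, 0.2, -0.09, 0.09, -0.07, -0.96, -0.16, 0.16, 0.2, -0.1, 0.09, -0.06, -0.97, -0.17, 0.17, 0.2]
end [ 0.5699 -0.1204  0.21  ] err [0.0001 0.0004 0.    ]
[0.16, 0.15, -0, -0.87, -0.15, 0.15, 0.2, 0.16, 0.15, 0, -0.86, -0.15, 0.15, 0.2, 0.16, 0.14, 0.01, -0.87, -0.15, 0.15, 0.2, 0.16, 0.14, 0.02, -0.86, -0.15, 0.14, 0.2, 0.16, 0.14, 0.03, -0.87, -0.15, 0.15, 0.2, 0.17, 0.14, 0.03, -0.86, -0.14, 0.14, 0.2, 0.17, 0.13, 0.04, -0.87, -0.15, 0.15, 0.2, 0.17, 0.13, 0.04, -0.86, -0.14, 0.14, 0.2, 0.16, 0.12, 0.05, -0.87, -0.15, 0.15, 0.2]
end [ 0.6371 -0.0902  0.1196] err [ 0.0002 -0.     -0.0002]
[0.39, 0, 0, 0, 0, -0, 0.2, 0.39, 0, 0, 0, 0, -0, 0.2, 0.39, 0, 0, 0, 0, -0, 0.2]
end [ 0.6416 -0.0452  0.0659] err [ 0.0002 -0.0001 -0.0001]
[0.17, 0, 0, 0, 0, -0, 0.2, 0.16, 0, 0, 0, 0, -0, 0.2, 0.17, 0, 0, 0, 0, -0, 0.2]
end [ 0.6435 -0.0259  0.0429] err [ 0.0002 -0.0001 -0.    ]
```

Request:
{"op": "carry_out", "data": {
  "deltas": [-0.38,0,0,0,0,0,0.2,-0.37,0,0,0,0,0,0.2,-0.38,0,0,0,0,0,0.2,-0.37,0,0,0,0,0,0.2]
}}

```text
clock: 17.4
position: [0.4697, -0.0488, 0.1575]
ee_rot: [-0.381, 0.632, 0.319, -0.595]
contact_force: [0.4, -0.9, -0.3]
width: 0.0516
```

Request:
{"op": "carry_out", "data": {
  "deltas": [-0.09,-0.02,-0.12,-0.96,-0.17,0.16,0.2,-0.09,-0.01,-0.12,-0.96,-0.16,0.16,0.2,-0.09,0,-0.12,-0.97,-0.17,0.16,0.2,-0.09,0.01,-0.12,-0.96,-0.17,0.16,0.2,-0.09,0.02,-0.11,-0.97,-0.16,0.16,0.2,-0.1,0.03,-0.11,-0.96,-0.17,0.16,0.2,-0.1,0.04,-0.11,-0.97,-0.17,0.17,0.2,-0.1,0.05,-0.1,-0.96,-0.16,0.16,0.2,-0.1,0.05,-0.1,-0.97,-0.17,0.17,0.2,-0.1,0.06,-0.09,-0.96,-0.16,0.16,0.2]
}}

```text
clock: 18.65
position: [0.5366, -0.0967, 0.193]
ee_rot: [-0.098, 0.704, 0.484, -0.511]
contact_force: [0.3, -0.5, -1.5]
width: 0.0514
```

Request:
{"op": "carry_out", "data": {
  "deltas": [-0.09,0.07,-0.09,-0.97,-0.17,0.17,0.2,-0.1,0.08,-0.08,-0.96,-0.16,0.16,0.2,-0.1,0.08,-0.08,-0.97,-0.17,0.17,0.2,-0.09,0.09,-0.07,-0.96,-0.16,0.16,0.2,-0.1,0.09,-0.06,-0.97,-0.17,0.17,0.2]
}}

```text
clock: 19.27
position: [0.5699, -0.1204, 0.2099]
ee_rot: [0.05, 0.709, 0.545, -0.445]
contact_force: [-0.8, 0.5, 0.1]
width: 0.0513
```

Request:
{"op": "carry_out", "data": {
  "deltas": [0.16,0.15,0,-0.87,-0.15,0.15,0.2,0.16,0.15,0,-0.86,-0.15,0.15,0.2,0.16,0.14,0.01,-0.87,-0.15,0.15,0.2,0.16,0.14,0.02,-0.86,-0.15,0.14,0.2,0.16,0.14,0.03,-0.87,-0.15,0.15,0.2,0.17,0.14,0.03,-0.86,-0.14,0.14,0.2,0.17,0.13,0.04,-0.87,-0.15,0.15,0.2,0.17,0.13,0.04,-0.86,-0.14,0.14,0.2,0.16,0.12,0.05,-0.87,-0.15,0.15,0.2]
}}

```text
clock: 20.4
position: [0.6371, -0.0898, 0.1192]
ee_rot: [0.284, 0.672, 0.609, -0.312]
contact_force: [0.1, -0.7, 0.1]
width: 0.0512
```

```bash
python3 look.py r scene top; python3 rol.py _r
python3 - <<'E'
from h import *
for n,(x0,y0,w,h) in dict(top=(270,110,160,120),scene=(210,130,200,150)).items():
    I=cv2.imread(f"pics/{n}_r.png")[y0:y0+h,x0:x0+w];cv2.imwrite(f"pics/{n}_rc.png",cv2.resize(I,None,fx=4,fy=4,interpolation=cv2.INTER_CUBIC))
T=rot_target(YAW,.7,-1);e=gtcp(-.009,0,.0005)
plan([(e-.03*T[:,0],T,3),(e,T,3)],.2)
E
```

```text
t 20.4 p [ 0.6371 -0.0898  0.1192] q [-0.61  0.59  1.45  0.6   1.51 -0.67] F [ 0.1  -0.72  0.1 ] w 0.0512
[[0.064, 0.995, -0.074], [0.641, -0.098, -0.761], [-0.765, 0.001, -0.644]]
scene [[250.3, 246.0]]
scene [[243.5, 239.3]]
top [[379.6, 191.0]]
top [[385.6, 190.7]]
_r 1183 axis h above bed [ 0.0481 -0.0001] range X [-0.02   0.021] roller med z 0.1102
from [ 0.6366 -0.0891  0.1189] q [-0.61  0.59  1.45  0.6   1.51 -0.67] t 20.5
[0.38, 0, 0, -0, -0.01, 0.01, 0.2, 0.38, 0.01, 0, -0, -0, 0.01, 0.2, 0.39, 0, 0.01, -0.01, -0.01, 0, 0.2]
end [ 0.6416 -0.0454  0.0657] err [0.0002 0.0001 0.0001]
[0.17, 0, -0, 0, 0, 0, 0.2, 0.16, 0, -0, 0, 0, 0, 0.2, 0.17, 0, -0, 0, 0, 0, 0.2]
end [ 0.6435 -0.0262  0.0428] err [0.0003 0.0001 0.0001]
```

View pics/top_rc.png

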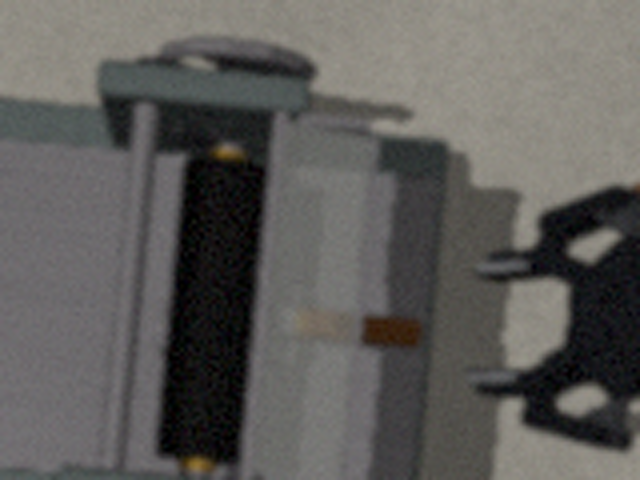

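View pics/scene_rc.png

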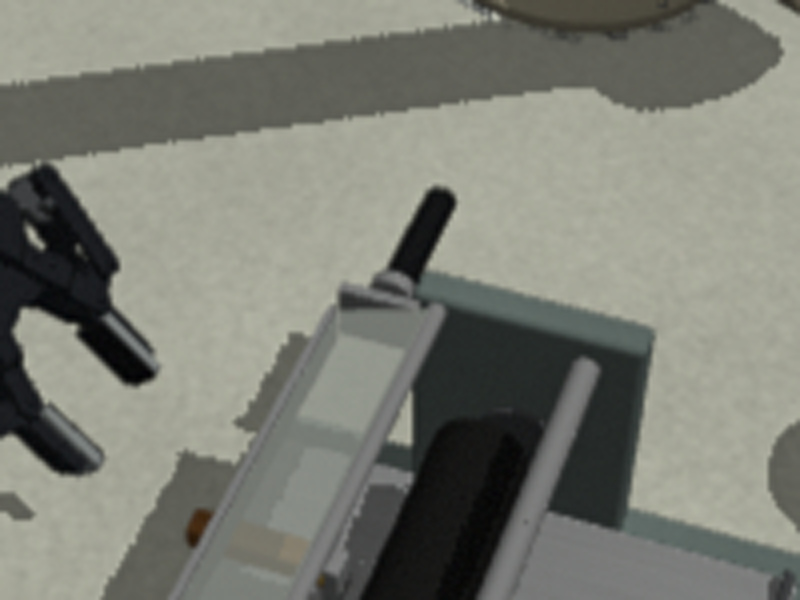

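Request:
{"op": "carry_out", "data": {
  "deltas": [0.38,0,0,0,0,0,0.2,0.38,0,0,0,0,0,0.2,0.39,0,0,0,0,0,0.2,0.17,0,0,0,0,0,0.2,0.16,0,0,0,0,0,0.2,0.15,0,0,0,0,0,0.2,0,0,0,0,0,0,0.2]
}}

```text
clock: 21.38
position: [0.6431, -0.027, 0.0446]
ee_rot: [0.282, 0.672, 0.609, -0.313]
contact_force: [0.8, 1.1, 0.9]
width: 0.051
```

Request:
{"op": "carry_out", "data": {
  "deltas": [0,0,0,0,0,0,-1,0,0,0,0,0,0,-1,0,0,0,0,0,0,-1,0,0,0,0,0,0,-1],
  "newtons": 40
}}

```text
clock: 21.88
position: [0.6441, -0.0279, 0.0453]
ee_rot: [0.283, 0.673, 0.608, -0.312]
contact_force: [1.5, -2.0, 1.8]
width: 0.0152
```

```bash
cat > gs.py <<'E'
from h import *
from rig import readout
s=readout.get_state();p=s["position"];F=s["contact_force"]
print("t",round(s["clock"],2),"gauge(press)",(press(p)+[.0539,0,-.0024]).round(4),"F along xp",round(F@XP,2),"yp",round(F@YP,2),"Fz",F[2].round(2),"w",s["width"].round(4))
E
python3 gs.py
```

```text
Traceback (most recent call last):
  File "gs.py", line 4, in <module>
    print("t",round(s["clock"],2),"gauge(press)",(press(p)+[.0539,0,-.0024]).round(4),"F along xp",round(F@XP,2),"yp",round(F@YP,2),"Fz",F[2].round(2),"w",s["width"].round(4))
                                                                                                                                                           ^^^^^^^^^^^^^^^^
AttributeError: 'float' object has no attribute 'round'
```

```bash
sed -i 's/s\["width"\].round(4)/round(s["width"],4)/' gs.py; python3 gs.py
```

```text
t 21.88 gauge(press) [-0.0107 -0.0005  0.0029] F along xp -1.83 yp -1.67 Fz 1.76 w 0.0152
```

Request:
{"op": "carry_out", "data": {
  "deltas": [-0.026,0,0.031,0,0,0,-1,-0.026,0,0.031,0,0,0,-1]
}}

```text
clock: 22.12
position: [0.6436, -0.0299, 0.0454]
ee_rot: [0.281, 0.674, 0.609, -0.311]
contact_force: [4.3, 8.1, -1.5]
width: 0.0154
```

```bash
python3 gs.py
```

```text
t 22.12 gauge(press) [-0.0128 -0.0003  0.003 ] F along xp 8.5 yp -3.42 Fz -1.51 w 0.0154
```

Request:
{"op": "carry_out", "data": {
  "deltas": [-0.026,0,0.031,0,0,0,-1]
}}

```text
clock: 22.25
position: [0.6434, -0.0321, 0.0455]
ee_rot: [0.281, 0.674, 0.609, -0.311]
contact_force: [3.9, 7.0, -0.5]
width: 0.0155
```

```bash
python3 gs.py
```

```text
t 22.25 gauge(press) [-0.015  -0.0003  0.0031] F along xp 7.4 yp -3.18 Fz -0.54 w 0.0155
```

Request:
{"op": "carry_out", "data": {
  "deltas": [-0.026,0,0.031,0,0,0,-1]
}}

```text
clock: 22.38
position: [0.6432, -0.0344, 0.0455]
ee_rot: [0.281, 0.674, 0.609, -0.311]
contact_force: [4.3, 6.8, -0.6]
width: 0.0155
```

```bash
python3 gs.py
```

```text
t 22.38 gauge(press) [-0.0174 -0.0003  0.0031] F along xp 7.24 yp -3.62 Fz -0.61 w 0.0155
```

Request:
{"op": "carry_out", "data": {
  "deltas": [-0.026,0,0.031,0,0,0,-1]
}}

```text
clock: 22.5
position: [0.6429, -0.0368, 0.0455]
ee_rot: [0.281, 0.674, 0.609, -0.311]
contact_force: [4.8, 7.7, -1.4]
width: 0.0151
```

```bash
python3 gs.py
```

```text
t 22.5 gauge(press) [-0.0197 -0.0002  0.0031] F along xp 8.11 yp -3.97 Fz -1.35 w 0.0151
```

Request:
{"op": "carry_out", "data": {
  "deltas": [-0.026,0,0.031,0,0,0,-1]
}}

```text
clock: 22.62
position: [0.6426, -0.0392, 0.0455]
ee_rot: [0.281, 0.673, 0.609, -0.311]
contact_force: [4.5, 7.4, -0.7]
width: 0.0154
```

```bash
python3 gs.py
```

```text
t 22.62 gauge(press) [-0.0222 -0.0002  0.0031] F along xp 7.85 yp -3.77 Fz -0.66 w 0.0154
```

Request:
{"op": "carry_out", "data": {
  "deltas": [-0.026,0,0.031,0,0,0,-1,-0.026,0,0.031,0,0,0,-1]
}}

```text
clock: 22.88
position: [0.6422, -0.044, 0.0455]
ee_rot: [0.281, 0.674, 0.609, -0.311]
contact_force: [4.7, 7.3, -2.6]
width: 0.0155
```

```bash
python3 gs.py
```

```text
t 22.88 gauge(press) [-0.027  -0.0003  0.0031] F along xp 7.72 yp -3.95 Fz -2.6 w 0.0155
```

Request:
{"op": "carry_out", "data": {
  "deltas": [0,0,0,0,0,0,-1,0,0,0,0,0,0,0.1,0,0,0,0,0,0,0.1,0,0,0,0,0,0,0.1]
}}

```text
clock: 23.38
position: [0.6412, -0.0468, 0.0447]
ee_rot: [0.283, 0.672, 0.608, -0.313]
contact_force: [-1.0, -0.1, -0.4]
width: 0.0467
```

Request:
{"op": "carry_out", "data": {
  "deltas": [-0.3,0,0,0,0,0,0.1,-0.45,0,0,0,0,0,0.1,-0.45,0,0,0,0,0,0.1,-0.45,0,0,0,0,0,0.1,-0.3,0,0,0,0,0,0.1,0,0,0,0,0,0,0.1]
}}

```text
clock: 24.12
position: [0.6345, -0.1233, 0.1355]
ee_rot: [0.284, 0.673, 0.607, -0.312]
contact_force: [-0.4, 0.4, 0.4]
width: 0.0469
```

```bash
python3 look.py s scene top; python3 rol.py _s
python3 - <<'E'
from h import *
for n,(x0,y0,w,h) in dict(top=(270,110,160,120),scene=(210,130,200,150)).items():
    I=cv2.imread(f"pics/{n}_s.png")[y0:y0+h,x0:x0+w];cv2.imwrite(f"pics/{n}_sc.png",cv2.resize(I,None,fx=4,fy=4,interpolation=cv2.INTER_CUBIC))
t=np.load("top_s.npz")
for x in(-.02,-.024,-.028,-.032): print(x,proj(t,NIP+XP*(x-.110)+[0,0,.046])[0])
E
```

```text
t 24.12 p [ 0.6345 -0.1233  0.1355] q [-0.65  0.59  1.4   0.58  1.57 -0.68] F [-0.45  0.44  0.36] w 0.0469
[[0.067, 0.995, -0.076], [0.64, -0.101, -0.761], [-0.765, 0.003, -0.644]]
scene [[232.6, 235.9]]
scene [[225.6, 229.1]]
top [[395.6, 191.2]]
top [[401.9, 190.9]]
_s 1183 axis h above bed [ 0.0481 -0.0001] range X [-0.02   0.021] roller med z 0.1102
-0.02 [379.68808972 192.92572923]
-0.024 [381.44277515 193.09202409]
-0.028 [383.19762913 193.25833492]
-0.032 [384.9526517  193.42466172]
```

View pics/top_sc.png

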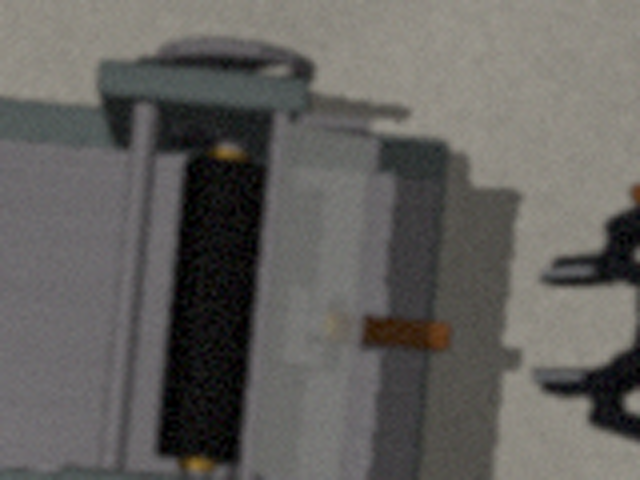

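View pics/scene_sc.png

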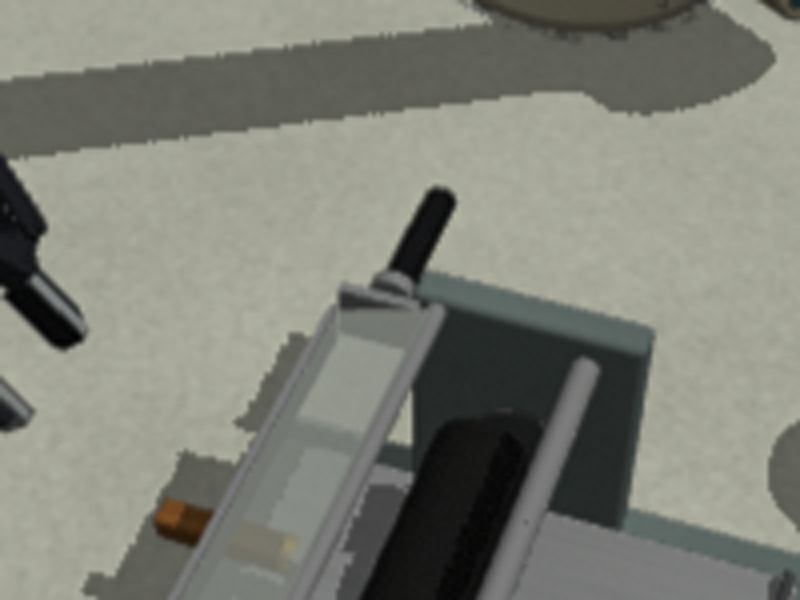

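Run:
```python
from rig import job
print(job.sign_off())
```

```text
the job is handed in; nothing more can be done
None
```

I laid the gauge on the bed, nipped it under the roller, drew it once by the handle and handed it in at about 24 s. It slid with a steady drag of about 7.7 N. I did not readjust after the draw, because the drag was already inside the range you gave.

- **Nip:** The gauge went in from the guard side to about 9 mm before the nip. The lever went down until both the roller's height in the camera and the rising hand force showed contact, at about 0.95 rad. I then turned it on to 1.03 rad.
- **Press on the gauge:** The lever travel and its force suggest about 8 to 10 N. The drag suggests about 11 to 14 N if the friction is 0.5 to 0.6. At 0.4 it would be about 18 N, the top of your 5 to 18 N range. The two estimates don't quite agree, and I could not measure the press directly.
- **Draw:** The gauge moved back about 16 mm and now lies about 27 mm before the nip. The hand lifted slightly, by 0.5 to 2.6 N, and pulled sideways with about 4 N. That adds some doubt to the drag figure.
- **Last check:** The pictures taken before handing in showed the gauge under the roller, the lever where I left it, the roller height unchanged and the hand well clear. I did not re-measure the jars and tape; the hand never worked near them.

The real fingertips sit about 27 mm behind the tool point the robot reports, which does not match the description. I worked from what the cameras showed and both grasps held.

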